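Finish the crosswise slat stack and clamp it in the lever press

TASK

Add the last layer to the slat stack glued up in the bench press: lay the two loose slats crosswise on top, each directly above and parallel to one of the two bottom slats, and let go of them. Then push the red safety catch's paddle all the way down, and only after that pull the blue lever down to its stop by its black handle so that the white foot clamps both slats, and finish while still holding the lever down with your gripper on the handle. Leave the glue bottle, the mug and the roll of tape where they are.

Things in the scene. Friction and masses are not known exactly. Their poses are not given: they have to be found in the camera images.
- press: Grey lever press, fixed. Origin on the table under the stack's middle, z up. Bed x -95..75, y -85..175, 20 mm high. Glued on it, slats 110 x 20 x 12 mm: two along y at x = -40, +40; above them two along x at y = -40, +40, top 44 mm above the table. Lever hinged at y = +110; raised it stands at y = 75 (foot) to 140, up to 310 mm high, and the stack is open from above.
- spot_a (a point): On top of the glued stack, 44 mm above the table, middle of one place for a loose slat (directly above the bottom slat at press x = -40 mm): the slat's underside centre belongs here, its length along the press's y axis.
- spot_b (a point): The same for the other place, at press x = +40 mm.
- slat_1: Loose wooden slat, 110 long (its x) x 20 wide (its y) x 12 mm thick (its z), 40 g nominal, lying flat on the table. Origin at the centre of its underside.
- slat_2: Second loose slat, the same as the first.
- catch (a joint): Red rocker safety catch on a post on the press's -x side. rad: 0 = closed, its tongue blocks the lever; 0.9 = fully flipped at its stop, tongue swung up and clear (clear from about 0.6). Starts at 0 to 0.1. Turned by pressing its paddle down (about 1.5 N); friction keeps it where it is left.
- catch_pad (a point): Middle of the top of the catch's red paddle (26 x 30 mm), at press x = -124, y = 98 mm, about 160 mm above the table when closed. Pressed straight down it ends about 52 mm lower, at almost the same x and y.
- lever (a joint): Blue press lever, hinged about the press's x axis. rad: 0 = up (leaning 5 degrees back past vertical, held by a spring), 1.658 = down at its stop, level, pointing to the press's -y. The spring lifts it back if let go; at the stop, on the complete stack, about 10 N down on the handle holds it.
- lever_hinge (a point): Point on the lever's hinge axis, in the middle of the lever, 80 mm above the table. The axis runs along the press's x.
- handle: Black round rubber handle, 18 mm thick, parallel to the hinge axis, sticking out from the lever's end to the press's +x. Origin: on its centre line mid-grip, 220 mm from the hinge axis, 50 mm aside of the lever's middle (lever 24 mm wide); straight for 38 mm inwards, 34 mm outwards, then a 24 mm end ball. Height 299 mm up, 80 mm down. It turns on its spindle as the lever swings.
- foot: White sprung pressing foot under the lever, 110 mm along press x, 24 mm wide, 110 mm from the hinge axis; origin on the lever's centre line. With the lever down it lies across the middle of both top slats and its spring is pressed in about 8 mm, giving some 13 N in all.
- glue: White glue bottle with orange cap, 48 mm diameter, 110 mm high, standing; origin under its centre. Bystander.
- mug: Blue mug, 72 mm diameter, 80 mm high; origin under its centre. Bystander.
- tape: Yellow roll of tape lying flat, 66 mm outside diameter, 24 mm high; origin under its centre. Bystander.
There are look-alikes about, which are no part of the job. What is shaped like the slat_1 but pink is not meant.

How it is judged:
On the way, in this order (a step that is already met when the one before it is completed fails the run):
1. both slats lie crosswise on the stack, one on each spot, and are let go, the catch still closed ((((distance between slat_1 and spot_a below 0.014 m and angle between the x axis of slat_1 and the y axis of press, either way round below 0.15 rad and angle between slat_1's own z axis and vertical below 0.1 rad) and (distance between slat_2 and spot_b below 0.014 m and angle between the x axis of slat_2 and the y axis of press, either way round below 0.15 rad and angle between slat_2's own z axis and vertical below 0.1 rad)) or ((distance between slat_1 and spot_b below 0.014 m and angle between the x axis of slat_1 and the y axis of press, either way round below 0.15 rad and angle between slat_1's own z axis and vertical below 0.1 rad) and (distance between slat_2 and spot_a below 0.014 m and angle between the x axis of slat_2 and the y axis of press, either way round below 0.15 rad and angle between slat_2's own z axis and vertical below 0.1 rad))) and contact force between the fingers and slat_1 below 0.2 N and contact force between the fingers and slat_2 below 0.2 N and value of joint catch below 0.4 rad), for 0.2 s.
2. the catch is flipped all the way while the lever is still up (value of joint catch above 0.78 rad and value of joint lever below 0.15 rad), for 0.2 s.
At the end, for the whole second after the job is handed in: Slats flat, one on each spot (14 mm, 0.15 rad), let go; catch over 0.75 rad; lever over 1.61 rad, held by fingers on the handle (over 2 N); foot pressing each slat over 1.5 N; bottle, mug and tape within 30 mm of their start and upright (0.2 rad) ((((distance between slat_1 and spot_a below 0.014 m and angle between the x axis of slat_1 and the y axis of press, either way round below 0.15 rad and angle between slat_1's own z axis and vertical below 0.1 rad) and (distance between slat_2 and spot_b below 0.014 m and angle between the x axis of slat_2 and the y axis of press, either way round below 0.15 rad and angle between slat_2's own z axis and vertical below 0.1 rad)) or ((distance between slat_1 and spot_b below 0.014 m and angle between the x axis of slat_1 and the y axis of press, either way round below 0.15 rad and angle between slat_1's own z axis and vertical below 0.1 rad) and (distance between slat_2 and spot_a below 0.014 m and angle between the x axis of slat_2 and the y axis of press, either way round below 0.15 rad and angle between slat_2's own z axis and vertical below 0.1 rad))) and contact force between the fingers and slat_1 below 0.2 N and contact force between the fingers and slat_2 below 0.2 N and value of joint catch above 0.75 rad and value of joint lever above 1.61 rad and contact force between the fingers and handle above 2 N and contact force between foot and slat_1 above 1.5 N and contact force between foot and slat_2 above 1.5 N and distance of each of glue, mug, tape from where it was at the start of the episode below 0.03 m and angle between each of glue, mug, tape's own z axis and vertical below 0.2 rad); the arm keeps its last pose, push and grip.
It fails at once if the lever is forced while the catch is closed (value of joint lever above 0.2 rad and value of joint catch below 0.55 rad).
It fails at once if a bystander is knocked over or shifted more than 30 mm (distance of any of glue, mug, tape from where it was at the start of the episode above 0.03 m or angle between any of glue, mug, tape's own z axis and vertical above 0.2 rad).
It also fails if it takes over 72 s, if anything falls off the work surface, if the arm or the gripper's body presses on something with over 40 N, if the wrist force passes 120 N, or if a joint passes its speed limit or range.

ROBOT

A 7-joint arm with a two-finger parallel gripper is mounted at the origin on the work surface. World frame = base frame: x ahead of the robot, y to its left, z up, the work surface at z = 0. Lengths are in m, angles in rad, forces in N, time in s.
With the tool pointing down it reaches from about 0.425 to 0.925 m from the base axis. Payload 6.8 kg.
Tool frame: the origin (TCP) lies at the very end of the fingers, on their centre line; the grasp point (between the pads) lies 19 mm behind it; z points along the fingers, y is the line along which they close (so a half turn about z gives the same grasp; the last joint's range is limited). The gripper opens to 85 mm and grips with 20 to 120 N. Pads are 22 mm wide; open, the fingers measure 114 mm over their backs; the gripper's body (76 mm by 85 mm) begins 54 mm behind the grasp point. The pads swing forward as they close: fully open they stand 13 mm farther back than shut.
Start: joints at [-1.329, 0.477, 0.022, 1.555, -0.011, 1.109, -0.083], TCP at [0.231, 0.634, 0.194] pointing down, gripper open.
Joint ranges: [-2.96, 2.96], [-0.34, 2.1], [-1.41, 1.46], [0.24, 2.44], [-1.37, 4.51], [0.17, 1.92], [-2.96, 2.96]. Speed limits (rad/s): [2.39, 2.39, 3.14, 3.14, 3.14, 3.14, 3.14].

INTERFACE

Orientations are given as a unit quaternion [w, x, y, z].
In Python, from station import * gives the robot as it stands.
- The arm moves only by the tool jog_arm, never from a script. Its argument "moves" is one flat list of numbers, 7 for each row, row after row: the shift along the tool's x, y, z normalised to -1 to 1, where 1 is 20 mm, then the turn, a rotation vector about the tool's x, y, z normalised to -1 to 1, where 1 is 4 degrees, then the opening, from 0 (shut) to 1 (fully open). In form: [x, y, z, rx, ry, rz, claw, x, y, z, rx, ry, rz, claw, ...]. A call has exactly 8 rows; each row shifts and turns the commanded pose from where the row before left it, along the tool's axes as they then stand; what a row does not reach is not made up. A row lasts 1/12 s, in which the tool goes at most 41.7 mm and 7.16 degrees, less where a joint would pass 70% of its speed; a pose out of reach is approached as far as the arm can. A call with a number of a shift or a turn outside -1 to 1 is refused whole. A call with a gripper value outside its range is refused whole. The fingers move at their own pace and stop on an object; "grip_force" is the grip in N (left out, the last holds). Time passes only in rows, so rows that do not move let the fingers close, or fill a call up. It gives the time, the measured TCP pose, the force, the opening and the grip force at its end, in the units of the state.
- get_obs(): the state, without advancing time (a new reading comes with each control period).
- read_camera(name): name is "side" or "top"; returns a dict with "color" (480x640x3 uint8, blue, green, red), "fx", "fy", "cx", "cy" (pixels), "rvec" (rotation vector, rad) and "tvec" (3), from world to camera coordinates, as OpenCV has them. Camera axes: x right, y down, z forward; pixel columns grow to the right and rows downward; lengths in m; the calibration is good to about 2 mm. A picture is of the moment at which its call begins. There is no depth.
- hand_in(): hands the job in; it is judged then, once.
The state is a dict: "t": time; "q": joint angles; "joint_vel": joint speeds; "joint_torque": joint torques, N m; "eef_pos": TCP position; "tool_rot": TCP orientation; "contact_force": force on the tool from outside, world axes, zero at the start; "torque": the same for the moment, N m; "gripper_width": opening from 0.0 (shut) to 1.0 (fully open); "grasp_force": force on a finger pad.
Only numpy, scipy, OpenCV 4.12 (cv2) and the standard library are available. Lean on these libraries where they do the work, as an engineer would, in place of code of your own. Each camera call takes 0.05 s, during which the arm holds its last target. There are 200 camera calls.

## Working session

There is one attempt and no reset: what is moved stays moved. The work goes in short steps, Python scripts to look and compute and a tool call to move; the robot and the scene stay as the last step left them, time stands still between calls to the robot, and variables do not carry over. Pictures are saved under pics/ and viewed, at most 10 in all, crops included, and the job is handed in when it is done.

Besides the shell and the picture viewer there is one more tool, called after "Emit:" in YAML: its name, and indented under it one key for each argument. jog_arm: Moves the arm, as the interface text tells. Scaled input: -1 to 1 covers 20 mm each way for a shift and 4 degrees each way for a turn. Its arguments: {"type":"object","properties":{"moves":{"type":"array"},"grip_force":{"type":"number"}},"required":["moves"]}

```bash
ls; mkdir -p pics
python3 - <<'E'
from station import *
import cv2,numpy as np
for n in ("top","side"):
    c=read_camera(n); cv2.imwrite(f"pics/{n}0.png",c["color"]); print(n,c["fx"],c["fy"],c["cx"],c["cy"],np.ravel(c["rvec"]),np.ravel(c["tvec"]))
    R=cv2.Rodrigues(np.array(c["rvec"],float))[0]; print(-R.T@np.ravel(c["tvec"]))
print(get_obs())
E
```

```text
pics
top 489.89476882705213 489.89476882705213 315.4702926235556 240.9833155545401 [ 2.18458198 -2.18609488  0.06716518] [0.04057351 0.56507781 1.27535257]
[0.47934514 0.03391834 1.31017598]
side 624.2006177174155 624.2006177174155 324.522813422534 236.67338297413423 [ 2.26076328e+00 -1.27605499e-03  1.65548962e-02] [-0.53146871  0.14202853  1.5758997 ]
[ 0.51118031 -1.12841777  1.11868628]
{'t': 0.1, 'q': array([-1.3290715 ,  0.4777338 ,  0.02235783,  1.5563882 , -0.01149342,
        1.10928916, -0.08310087]), 'joint_vel': array([ 0.00120098, -0.00108684,  0.00028198, -0.00024151,  0.00021498,
       -0.0007906 ,  0.00029516]), 'joint_torque': array([ 4.11832065e-03, -5.97761858e+01,  1.61361180e+00, -2.81956065e+01,
        1.28151223e-02,  5.03216987e-03, -1.98227849e-05]), 'eef_pos': array([0.23116207, 0.63353032, 0.19309727]), 'tool_rot': array([-7.92461522e-05,  1.74017772e-01,  9.84742150e-01, -8.41317818e-04]), 'contact_force': array([ 0.03592108, -0.09324306, -0.49479504]), 'torque': array([-0.02058834, -0.03142049, -0.03811654]), 'grasp_force': 0.0, 'gripper_width': 1.0054468410992285}
```

View pics/top0.png

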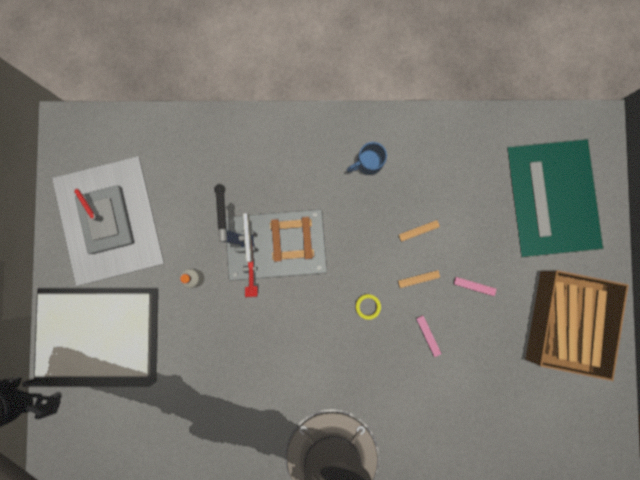

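View pics/side0.png

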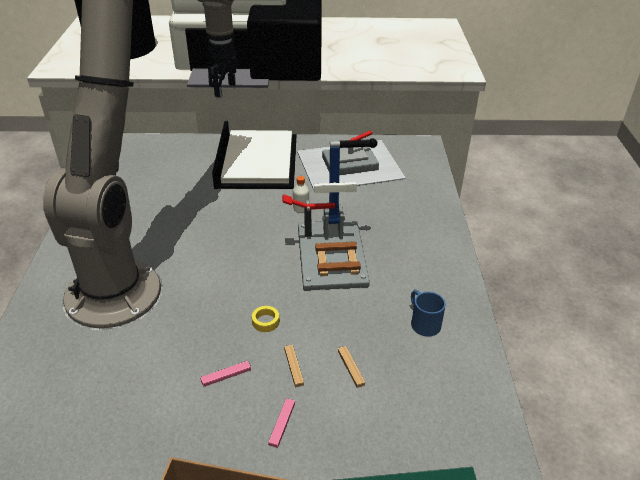

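The top view shows four kinds of slat-shaped things:
- Loose wooden slats at (419,231) and (419,280), which are the ones to use.
- Pink ones at (475,287) and (429,336), which are decoys.
- Wooden ones in the brown box at about (580,325).
- A pale strip on the green mat at (540,198).

The press is at (275,245) with its +y to image left. The red paddle is at (252,292), the mug at (371,158), the tape at (368,307) and the glue at (190,278).

```bash
cat > h.py <<'E'
import cv2,numpy as np
from station import *
from scipy.spatial.transform import Rotation as Rn
def ray(c,uv,z):
    R=cv2.Rodrigues(np.array(c["rvec"],float))[0]; t=np.ravel(c["tvec"]); o=-R.T@t
    uv=np.atleast_2d(np.array(uv,float))
    d=np.c_[(uv[:,0]-c["cx"])/c["fx"],(uv[:,1]-c["cy"])/c["fy"],np.ones(len(uv))]@R
    return o+d*((z-o[2])/d[:,2])[:,None]
def proj(c,P):
    K=np.array([[c["fx"],0,c["cx"]],[0,c["fy"],c["cy"]],[0,0,1]])
    return cv2.projectPoints(np.array(P,float).reshape(-1,3),np.array(c["rvec"],float),np.array(c["tvec"],float),K,None)[0][:,0]
def blobs(c,lo,hi,amin,roi=None):
    m=cv2.inRange(cv2.cvtColor(c["color"],cv2.COLOR_BGR2HSV),lo,hi)
    if roi: k=np.zeros_like(m); x0,y0,x1,y1=roi; k[y0:y1,x0:x1]=255; m&=k
    return [q for q in cv2.findContours(m,cv2.RETR_EXTERNAL,cv2.CHAIN_APPROX_NONE)[0] if cv2.contourArea(q)>=amin]
def rect(c,q,z):
    P=ray(c,q[:,0],z)[:,:2]; r=cv2.minAreaRect((P*1000).astype(np.float32)); b=cv2.boxPoints(r)
    e=[b[1]-b[0],b[2]-b[1]]; L=max(e,key=np.linalg.norm); a=np.degrees(np.arctan2(L[1],L[0]))
    return np.round(r[0],1),np.round(sorted(r[1]),1),round((a+180)%180,1)
E
python3 - <<'E'
from h import *
T=read_camera("top");S=read_camera("side")
for n,c,zs in(("top",T,.012),("side",S,.012)):
    for q in blobs(c,(8,90,90),(22,255,255),60):
        x,y,w,h=cv2.boundingRect(q); print(n,(x,y,w,h),cv2.contourArea(q),rect(c,q,.012),np.median(c["color"][q[:,0,1],q[:,0,0]],0))
    for q in blobs(c,(0,90,40),(12,255,180),40): x,y,w,h=cv2.boundingRect(q); print(n,"brown",(x,y,w,h),rect(c,q,.044))
    for q in blobs(c,(0,180,80),(6,255,255),20)+blobs(c,(174,150,80),(180,255,255),20): x,y,w,h=cv2.boundingRect(q); print(n,"red",(x,y,w,h))
a=cv2.resize(T["color"][200:310,210:450],None,fx=3.2,fy=3.2,interpolation=cv2.INTER_CUBIC);cv2.imwrite("pics/crop1.png",a)
E
```

```text
top (180, 274, 10, 10) 65.0 (array([466.4, 386.8]), array([23.7, 24. ]), np.float32(90.0)) [ 86.  117.  165.5]
top (540, 271, 88, 109) 7021.5 (array([ 345.4, -662.6]), array([193.1, 253.2]), np.float32(168.6)) [ 72.  99. 128.]
top (398, 271, 42, 17) 251.5 (array([ 465.5, -231.9]), array([ 19.1, 109.5]), np.float32(104.6)) [103. 143. 176.]
top (399, 221, 40, 20) 246.0 (array([ 593.5, -233.7]), array([ 18.7, 109. ]), np.float32(111.0)) [104. 143. 175.]
top (271, 217, 43, 45) 1411.5 (array([571.4, 103.7]), array([107. , 109.5]), np.float32(5.2)) [ 88. 113. 151.]
top brown (245, 261, 13, 36) (array([466.7, 206.4]), array([30.9, 90.1]), np.float32(0.4))
top brown (302, 217, 10, 36) (array([580.1,  63.8]), array([17.5, 91.9]), np.float32(5.4))
top brown (75, 189, 19, 29) (array([663.6, 643.8]), array([15.1, 88.7]), np.float32(33.1))
top red (246, 269, 11, 27)
side (161, 457, 127, 23) 195.5 (array([ 338.1, -485.8]), array([ 45.7, 237.8]), np.float32(180.0)) [ 85. 126. 163.]
side (338, 346, 27, 40) 306.0 (array([ 588.5, -236.7]), array([ 19.5, 111.3]), np.float32(110.8)) [114.5 169.  207. ]
side (285, 345, 19, 41) 300.0 (array([ 460.6, -235.5]), array([ 19.2, 113.4]), np.float32(104.6)) [117. 171. 209.]
side (318, 249, 43, 20) 330.0 (array([567.4, 122.3]), array([ 70.3, 111.1]), np.float32(4.6)) [ 67.  101.5 151. ]
side (315, 242, 42, 6) 154.5 (array([562.4, 179.5]), array([ 20.5, 112.5]), np.float32(3.9)) [ 61.  97. 147.]
side brown (318, 262, 42, 9) (array([567.2,  56. ]), array([ 29.2, 106.7]), np.float32(5.0))
side brown (315, 242, 41, 9) (array([560.2, 135.7]), array([ 29.3, 107.1]), np.float32(4.0))
side brown (309, 203, 26, 7) (array([524.5, 312.4]), array([28.8, 72.2]), np.float32(0.5))
side red (283, 195, 52, 14)
side red (350, 131, 22, 10)
```

View pics/crop1.png

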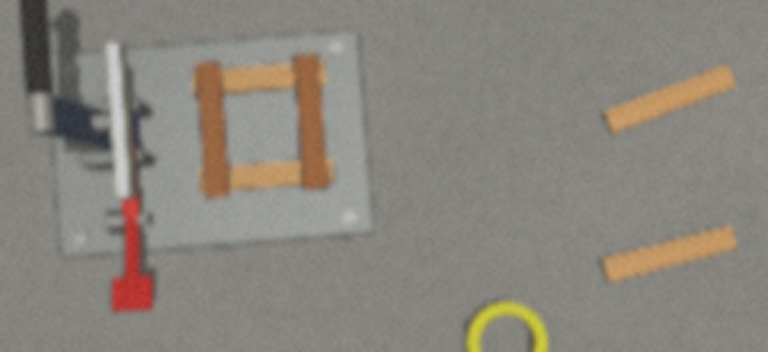

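The crop shows both loose slats (wood coloured, full picture about (419,231) and (419,280)), the stack with its dark cross slats, and the red paddle at about (252,291). No pink is involved. Next I'll get the press frame.

Run:
```python
from h import *
T=read_camera("top");S=read_camera("side")
for lo in(3,):
  for n,c,roi in(("top",T,(262,210,322,270)),("side",S,(305,236,370,280))):
    for q in blobs(c,(0,140,30),(13,255,150),60,roi): print(n,cv2.boundingRect(q),rect(c,q,.044))
print("stack",[rect(T,q,.040) for q in blobs(T,(5,80,40),(24,255,255),900,(262,210,322,270))])
cr=np.array([[357,33],[372,233],[62,256],[50,52]])/3.2+[210,200]
P=ray(T,cr,.02)[:,:2]*1000; print(P.round(1)); print(np.linalg.norm(np.roll(P,-1,0)-P,axis=1))
# paddle
for n,c in(("top",T),("side",S)):
  for q in blobs(c,(0,150,80),(8,255,255),30)+blobs(c,(172,150,80),(180,255,255),30): print(n,"red",cv2.boundingRect(q),rect(c,q,.16), ray(c,[q[:,0].mean(0)],.16)[0])
for a in(.07,.08,.09):
  A=np.radians(np.degrees(a));R=np.array([[np.cos(a),-np.sin(a)],[np.sin(a),np.cos(a)]])
  loc=np.array([[75,-85],[-95,-85],[-95,175],[75,175]]); o=(P-loc@R.T); print(a,o.mean(0).round(1),o.round(0).tolist())
```

```text
side (318, 262, 42, 9) (array([567.2,  56. ]), array([ 27.8, 106.7]), np.float32(3.7))
side (316, 242, 40, 9) (array([561.5, 134.6]), array([ 28.1, 106.7]), np.float32(4.4))
stack [(array([569.7, 102. ]), array([107.7, 108.1]), np.float32(4.9))]
[[646.5  24. ]
 [481.2  11.9]
 [462.5 266.5]
 [630.9 278.3]]
[165.7416954  255.26535068 168.8817891  254.78276113]
top red (245, 262, 12, 35) (array([466.7, 191.7]), array([25.7, 79.3]), np.float32(0.4)) [0.46295136 0.19114197 0.16      ]
top red (75, 190, 18, 27) (array([646.6, 588. ]), array([ 9.4, 73.9]), np.float32(33.1)) [0.64618919 0.58806595 0.16      ]
side red (283, 195, 52, 14) (array([484.5, 169.5]), array([ 36.8, 138.5]), np.float32(164.8)) [0.48667001 0.16735353 0.16      ]
side red (350, 131, 22, 10) (array([643.6, 509.8]), array([17.5, 85.1]), np.float32(39.3)) [0.64178136 0.50925312 0.16      ]
0.07 [568.4 101. ] [[566.0, 104.0], [570.0, 103.0], [569.0, 99.0], [568.0, 98.0]]
0.08 [568.8 101.1] [[565.0, 103.0], [569.0, 104.0], [571.0, 100.0], [570.0, 98.0]]
0.09 [569.3 101.2] [[564.0, 102.0], [568.0, 105.0], [573.0, 101.0], [572.0, 97.0]]
```

```bash
cat >> h.py <<'E'
def Rt(psi,tilt=0):  # tool down, closing direction at yaw psi (deg); tilt about tool x (deg)
    a=np.radians(psi); y=np.array([np.cos(a),np.sin(a),0]); z=np.array([0,0,-1.]); 
    return Rn.from_matrix(np.c_[np.cross(y,z),y,z])*Rn.from_euler('x',tilt,degrees=True)
def plan(wps,start=None):
    """wps: (xyz mm, psi, claw[, speed 0-1, tilt]); prints rows"""
    o=get_obs(); q=o["tool_rot"]; p=np.array(o["eef_pos"])*1e3; R=Rn.from_quat([q[1],q[2],q[3],q[0]])
    if start: p=np.array(start[0],float); R=Rt(*start[1:])
    print("from",p.round(1),R.as_matrix()[:,1].round(3),R.as_matrix()[:,2].round(3)); rows=[]
    for w in wps:
        tp=np.array(w[0],float); sp=w[3] if len(w)>3 else 1; TR=Rt(w[1],w[4] if len(w)>4 else 0)
        n=int(np.ceil(max(np.abs(R.inv().apply(tp-p)).max()/20/sp*1.0,np.degrees((R.inv()*TR).magnitude())/4/sp,1)-.02))
        k=0
        while k<n or (n-k<=0 and k<n+6 and (np.linalg.norm(tp-p)>1)):
            f=1/max(n-k,1)
            s=np.clip(np.round(R.inv().apply((tp-p)*f)/20/.05)*.05,-1,1)
            r=np.clip(np.round(np.degrees((R.inv()*TR).as_rotvec()*f)/4/.05)*.05,-1,1)
            rows.append([*s,*r,w[2]]); p=p+R.apply(s*20); R=R*Rn.from_rotvec(np.radians(r*4)); k+=1
    while len(rows)%8: rows.append([0]*6+[wps[-1][2]])
    print("to",p.round(1),len(rows))
    for i in range(0,len(rows),8): print(",  ".join(",".join(f"{v+0:g}" for v in np.round(x,2)+0.) for x in rows[i:i+8]))
def st():
    o=get_obs(); q=o["tool_rot"]; M=Rn.from_quat([q[1],q[2],q[3],q[0]]).as_matrix()
    print(round(o["t"],2),(np.array(o["eef_pos"])*1e3).round(1),"y",M[:,1].round(3),"z",M[:,2].round(3),"F",np.round(o["contact_force"],1),"w",round(o["gripper_width"],2),"g",round(o["grasp_force"],1),"q",np.round(o["q"],2))
E
python3 -c "
from h import *
plan([((260,580,370),60,1),((430,250,390),35,1),((500,50,320),14.6,1),((463.5,-233,90),14.6,1)])"
```

```text
from [231.2 633.9 193.7] [ 0.343  0.939 -0.001] [-0.    -0.001 -1.   ]
to [ 463.7 -233.2   90.1] 56
-0.25,-0.25,-1,0,0,0.3,1,  -0.25,-0.2,-1,0,0,0.25,1,  -0.25,-0.2,-0.95,0,0,0.3,1,  -0.25,-0.2,-1,0,0,0.25,1,  -0.3,-0.2,-0.95,0,0,0.3,1,  -0.3,-0.2,-1,0,0,0.25,1,  -0.25,-0.2,-0.95,0,0,0.3,1,  -0.3,-0.2,-1,0,0,0.25,1
-0.3,-0.2,-0.95,0,0,0.3,1,  -0.95,-0.65,-0.05,0,0,0.4,1,  -1,-0.6,-0.05,0,0,0.4,1,  -1,-0.55,-0.05,0,0,0.4,1,  -1,-0.55,-0.05,0,0,0.4,1,  -1,-0.5,-0.05,0,0,0.4,1,  -1,-0.5,-0.05,0,0,0.4,1,  -1,-0.45,-0.05,0,0,0.4,1
-1,-0.4,-0.05,0,0,0.4,1,  -1,-0.4,-0.1,0,0,0.4,1,  -1,-0.35,-0.05,0,0,0.4,1,  -1,-0.35,-0.1,0,0,0.35,1,  -1,-0.3,-0.05,0,0,0.4,1,  -1,-0.25,-0.1,0,0,0.35,1,  -1,-0.25,-0.05,0,0,0.4,1,  -1,-0.2,-0.1,0,0,0.35,1
-1,-0.1,-0.05,0,0,0.4,1,  -1,0.05,0,0,0,0,1,  -0.25,0,0,0,0,0,1,  -0.95,-0.25,0.3,0,0,0.45,1,  -0.95,-0.25,0.3,0,0,0.45,1,  -0.95,-0.2,0.3,0,0,0.45,1,  -0.95,-0.15,0.3,0,0,0.45,1,  -0.95,-0.15,0.35,0,0,0.45,1
-0.95,-0.1,0.3,0,0,0.45,1,  -0.95,-0.1,0.35,0,0,0.5,1,  -0.95,-0.05,0.3,0,0,0.45,1,  -0.95,-0.05,0.35,0,0,0.5,1,  -0.95,0,0.3,0,0,0.45,1,  -0.95,0.05,0.35,0,0,0.5,1,  -0.95,-0.4,0.8,0,0,0,1,  -0.95,-0.4,0.8,0,0,0,1
-0.95,-0.4,0.85,0,0,0,1,  -0.95,-0.35,0.8,0,0,0,1,  -0.95,-0.4,0.85,0,0,0,1,  -0.95,-0.35,0.8,0,0,0,1,  -0.95,-0.4,0.85,0,0,0,1,  -0.95,-0.35,0.8,0,0,0,1,  -0.95,-0.4,0.85,0,0,0,1,  -0.95,-0.35,0.8,0,0,0,1
-0.95,-0.4,0.85,0,0,0,1,  -0.95,-0.35,0.8,0,0,0,1,  -0.9,-0.4,0.85,0,0,0,1,  -0.95,-0.35,0.8,0,0,0,1,  0,0,0,0,0,0,1,  0,0,0,0,0,0,1,  0,0,0,0,0,0,1,  0,0,0,0,0,0,1
```

Emit:
jog_arm:
  moves: [-0.25,-0.2,-1,0,0,0.3,1,-0.25,-0.2,-1,0,0,0.25,1,-0.25,-0.2,-1,0,0,0.3,1,-0.25,-0.2,-1,0,0,0.25,1,-0.3,-0.2,-1,0,0,0.3,1,-0.3,-0.2,-1,0,0,0.25,1,-0.25,-0.2,-1,0,0,0.3,1,-0.3,-0.2,-1,0,0,0.25,1]

```text
t: 0.97
eef_pos: [0.2576, 0.587, 0.355]
tool_rot: [-0.0, 0.25, 0.968, -0.0]
contact_force: [0.0, -0.7, 0.4]
gripper_width: 0.998
grasp_force: 0.0
```

Emit:
jog_arm:
  moves: [-0.3,-0.2,-1,0,0,0.3,1,-0.95,-0.65,-0.1,0,0,0.4,1,-1,-0.6,-0.1,0,0,0.4,1,-1,-0.55,-0.1,0,0,0.4,1,-1,-0.55,-0.05,0,0,0.4,1,-1,-0.5,-0.05,0,0,0.4,1,-1,-0.5,-0.05,0,0,0.4,1,-1,-0.45,-0.05,0,0,0.4,1]

```text
t: 1.63
eef_pos: [0.3324, 0.4374, 0.384]
tool_rot: [-0.0, 0.353, 0.936, -0.0]
contact_force: [-0.4, 0.0, 0.8]
gripper_width: 0.998
grasp_force: 0.0
```

Emit:
jog_arm:
  moves: [-1,-0.4,-0.05,0,0,0.4,1,-1,-0.4,-0.1,0,0,0.4,1,-1,-0.35,-0.05,0,0,0.4,1,-1,-0.35,-0.1,0,0,0.35,1,-1,-0.3,-0.05,0,0,0.4,1,-1,-0.25,-0.1,0,0,0.35,1,-1,-0.25,-0.05,0,0,0.4,1,-1,-0.2,-0.1,0,0,0.35,1]

```text
t: 2.3
eef_pos: [0.4062, 0.2862, 0.396]
tool_rot: [-0.0, 0.451, 0.893, -0.0]
contact_force: [0.8, -0.3, -0.2]
gripper_width: 1.003
grasp_force: 0.0
```

```bash
python3 -c "
from h import *
st()
plan([((500,50,320),14.6,1),((463.5,-233,90),14.6,1)])"
```

```text
2.3 [406.2 286.2 396. ] y [ 0.805  0.593 -0.   ] z [-0. -0. -1.] F [ 0.8 -0.3 -0.2] w 1.0 g 0.0 q [-1.02  0.03  0.3   1.68 -0.01  1.43 -0.09]
from [406.2 286.2 396. ] [ 0.805  0.593 -0.   ] [-0. -0. -1.]
to [ 463.  -232.6   90.1] 32
-0.95,-0.25,0.3,0,0,0.4,1,  -0.95,-0.2,0.3,0,0,0.4,1,  -0.95,-0.2,0.3,0,0,0.4,1,  -0.95,-0.15,0.3,0,0,0.45,1,  -0.95,-0.15,0.3,0,0,0.4,1,  -1,-0.1,0.3,0,0,0.45,1,  -1,-0.1,0.3,0,0,0.4,1,  -0.95,-0.05,0.3,0,0,0.45,1
-1,-0.05,0.3,0,0,0.4,1,  -0.95,0,0.3,0,0,0.45,1,  -1,0.05,0.25,0,0,0.4,1,  -0.95,0.05,0.3,0,0,0.45,1,  -1,0.1,0.25,0,0,0.4,1,  -0.95,-0.4,0.8,0,0,0,1,  -0.95,-0.4,0.8,0,0,0,1,  -0.95,-0.4,0.85,0,0,0,1
-0.95,-0.4,0.8,0,0,0,1,  -0.95,-0.35,0.85,0,0,0,1,  -0.95,-0.4,0.8,0,0,0,1,  -0.95,-0.35,0.85,0,0,0,1,  -0.95,-0.4,0.8,0,0,0,1,  -0.95,-0.35,0.85,0,0,0,1,  -0.95,-0.4,0.8,0,0,0,1,  -0.95,-0.35,0.85,0,0,0,1
-0.9,-0.4,0.8,0,0,0,1,  -0.95,-0.35,0.85,0,0,0,1,  -0.9,-0.4,0.8,0,0,0,1,  0,0,0,0,0,0,1,  0,0,0,0,0,0,1,  0,0,0,0,0,0,1,  0,0,0,0,0,0,1,  0,0,0,0,0,0,1
```

Emit:
jog_arm:
  moves: [-0.95,-0.25,0.2,0,0,0.4,1,-0.95,-0.2,0.2,0,0,0.4,1,-0.95,-0.2,0.3,0,0,0.4,1,-0.95,-0.15,0.3,0,0,0.45,1,-0.95,-0.15,0.3,0,0,0.4,1,-1,-0.1,0.3,0,0,0.45,1,-1,-0.1,0.3,0,0,0.4,1,-0.95,-0.05,0.3,0,0,0.45,1]

```text
t: 2.97
eef_pos: [0.4644, 0.1411, 0.3513]
tool_rot: [-0.0, 0.552, 0.834, -0.0]
contact_force: [-0.2, 0.8, 0.2]
gripper_width: 0.999
grasp_force: 0.0
```

Emit:
jog_arm:
  moves: [-1,-0.05,0.3,0,0,0.4,1,-0.95,0,0.3,0,0,0.45,1,-1,0.05,0.3,0,0,0.4,1,-0.95,0.05,0.3,0,0,0.45,1,-1,0.1,0.3,0,0,0.4,1,-0.95,-0.4,0.8,0,0,0,1,-0.95,-0.4,0.8,0,0,0,1,-0.95,-0.4,0.85,0,0,0,1]

```text
t: 3.63
eef_pos: [0.4916, -0.0112, 0.2722]
tool_rot: [0.0, 0.611, 0.792, 0.0]
contact_force: [0.5, -0.2, -0.4]
gripper_width: 1.001
grasp_force: 0.0
```

Emit:
jog_arm:
  moves: [-0.95,-0.4,0.8,0,0,0,1,-0.95,-0.35,0.85,0,0,0,1,-0.95,-0.4,0.8,0,0,0,1,-0.95,-0.35,0.85,0,0,0,1,-0.95,-0.4,0.8,0,0,0,1,-0.95,-0.35,0.85,0,0,0,1,-0.95,-0.4,0.8,0,0,0,1,-0.95,-0.35,0.85,0,0,0,1]

```text
t: 4.3
eef_pos: [0.4716, -0.1736, 0.1401]
tool_rot: [0.0, 0.611, 0.792, -0.0]
contact_force: [0.7, 0.0, -0.4]
gripper_width: 0.997
grasp_force: 0.0
```

```bash
python3 -c "
from h import *
st()
plan([((463.5,-233,60),14.6,1),((463.5,-233,3.5),14.6,1,.5)])"
```

```text
4.3 [ 471.6 -173.6  140.1] y [0.967 0.253 0.   ] z [ 0.    -0.001 -1.   ] F [ 0.7  0.  -0.4] w 1.0 g 0.0 q [-0.33  0.3   0.68  2.05 -0.25  0.87  0.74]
from [ 471.6 -173.6  140.1] [0.967 0.253 0.   ] [ 0.    -0.001 -1.   ]
to [ 463.3 -232.8    3.1] 16
-0.7,-0.3,1,0,0,0,1,  -0.7,-0.3,1,0,0,0,1,  -0.7,-0.25,1,0,0,0,1,  -0.65,-0.3,1,0,0,0,1,  0,0,0.45,0,0,0,1,  0,0,0.5,0,0,0,1,  0,0,0.45,0,0,0,1,  0,0,0.5,0,0,0,1
0,0,0.45,0,0,0,1,  0,0,0.5,0,0,0,1,  0,0,0,0,0,0,1,  0,0,0,0,0,0,1,  0,0,0,0,0,0,1,  0,0,0,0,0,0,1,  0,0,0,0,0,0,1,  0,0,0,0,0,0,1
```

Emit:
jog_arm:
  moves: [-0.7,-0.3,1,0,0,0,1,-0.7,-0.3,1,0,0,0,1,-0.7,-0.25,1,0,0,0,1,-0.65,-0.3,1,0,0,0,1,0,0,0.5,0,0,0,1,0,0,0.5,0,0,0,1,0,0,0.5,0,0,0,1,0,0,0.5,0,0,0,1]
  grip_force: 40

```text
t: 4.97
eef_pos: [0.4644, -0.23, 0.0205]
tool_rot: [0.0, 0.61, 0.792, 0.0]
contact_force: [0.8, -0.6, 0.4]
gripper_width: 1.003
grasp_force: 0.0
```

Emit:
jog_arm:
  moves: [0,0,0.4,0,0,0,1,0,0,0.35,0,0,0,1,0,0,0,0,0,0,1,0,0,0,0,0,0,0,0,0,0,0,0,0,0,0,0,0,0,0,0,0,0,0,0,0,0,0,0,0,0,0,0,0,0,0]

```text
t: 5.63
eef_pos: [0.4639, -0.2306, 0.0064]
tool_rot: [0.0, 0.61, 0.792, 0.0]
contact_force: [-0.3, 0.0, 0.2]
gripper_width: 0.302
grasp_force: 0.0
```

Emit:
jog_arm:
  moves: [0,0,0,0,0,0,0,0,0,0,0,0,0,0,0,0,0,0,0,0,0,0,0,-0.5,0,0,0,0,0,0,-1,0,0,0,0,0,0,-1,0,0,0,0,0,0,-1,0,0,0,0,0,0,-1,0,0,0,0]

```text
t: 6.3
eef_pos: [0.4634, -0.2307, 0.0975]
tool_rot: [-0.0, 0.611, 0.792, -0.0]
contact_force: [-0.5, 0.8, 0.3]
gripper_width: -0.0
grasp_force: 0.0
```

```bash
python3 -c "
from h import *
st()
T=read_camera('top')
for q in blobs(T,(8,90,90),(22,255,255),30,(390,200,450,300)): print(cv2.boundingRect(q),rect(T,q,.1))
plan([((500,-80,130),5,0),((527,97,130),4.7,0),((527,97,52),4.7,0,.7)])"
```

```text
6.3 [ 463.4 -230.7   97.5] y [ 0.967  0.254 -0.   ] z [-0. -0. -1.] F [-0.5  0.8  0.3] w -0.0 g 0.0 q [-0.17  0.4   0.64  2.05 -0.33  0.79  0.93]
(399, 274, 29, 13) (array([ 463.5, -200.7]), array([16.6, 73. ]), np.float32(103.9))
(399, 221, 40, 20) (array([ 586.1, -216.2]), array([ 17.6, 102.1]), np.float32(111.0))
from [ 465.6 -232.   100.8] [0.967 0.254 0.005] [ 0.005 -0.001 -1.   ]
to [527.2  97.3  52.1] 24
1,0.5,-0.2,0,0,0.35,0,  1,0.5,-0.2,0,0,0.35,0,  1,0.45,-0.2,0,0,0.35,0,  1,0.45,-0.2,0,0,0.35,0,  1,0.4,-0.2,0,0,0.35,0,  1,0.4,-0.25,0.05,0,0.35,0,  1,0.4,-0.2,0,0.05,0.3,0,  0.15,-0.05,0,0,0,0,0
0.95,0.25,0,0,0,0,0,  0.95,0.25,0,0,0,0,0,  0.95,0.25,0,0,0,0,0,  0.95,0.25,0,0,0,0,0,  1,0.25,0,0,0,0,0,  0.95,0.25,0,0,0,0,0,  1,0.2,0,0,0,0.05,0,  0.95,0.2,0,0,0,0,0
1,0.25,0,0,0,0.05,0,  0,0,0.65,0,0,0,0,  0,0,0.65,0,0,0,0,  0,0,0.65,0,0,0,0,  0,0,0.65,0,0,0,0,  0,0,0.65,0,0,0,0,  0,0,0.65,0,0,0,0,  0,0,0,0,0,0,0
```

The fingers closed on nothing, so the tips were too high. I'll check the slat with the side camera.

```bash
python3 -c "
from h import *
S=read_camera('side'); st()
for q in blobs(S,(8,90,90),(22,255,255),30,(260,330,400,400)): print(cv2.boundingRect(q),rect(S,q,.012))
a=cv2.resize(S['color'][240:400,220:400],None,fx=3.5,fy=3.5);cv2.imwrite('pics/c2.png',a)
plan([((463.5,-233,60),14.6,1),((463.5,-233,0.5),14.6,.5,.5)])"
```

```text
6.4 [ 465.7 -231.7   99.3] y [0.967 0.254 0.005] z [ 0.006 -0.001 -1.   ] F [-0.4 -0.   0.1] w 0.0 g 0.0 q [-0.17  0.4   0.65  2.05 -0.33  0.79  0.93]
(338, 346, 27, 41) (array([ 589.2, -238.6]), array([ 19.7, 115.3]), np.float32(110.7))
(285, 345, 19, 42) (array([ 460.8, -236.4]), array([ 19.4, 116.6]), np.float32(104.2))
from [ 465.7 -231.7   99.3] [0.967 0.254 0.005] [ 0.006 -0.001 -1.   ]
to [ 4.633e+02 -2.334e+02  3.000e-01] 8
0,-0.05,1,0.05,0,0,1,  -0.05,-0.1,0.95,0,0.05,0.05,1,  0,0,0.5,0,0,0,0.5,  0,0,0.5,0,0,0,0.5,  0,0,0.5,0,0,0,0.5,  0,0,0.5,0,0,0,0.5,  0,0,0.5,0,0,0,0.5,  0,0,0.5,0,0,0,0.5
```

View pics/c2.png

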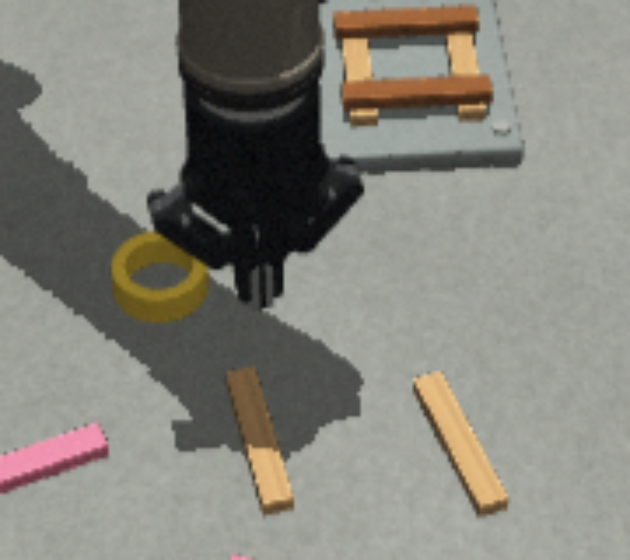

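The slat is untouched at (260,440) in the crop, and the gripper is right above it. I'll go lower.

Emit:
jog_arm:
  moves: [0,0,0,0,0,0,0.6,0,-0.05,1,0.05,0,0,0.5,-0.05,-0.1,1,0,0.05,0,0.4,0,0,1,0,0,0,0.4,0,0,1,0,0,0,0.4,0,0,0.5,0,0,0,0.4,0,0,0.25,0,0,0,0.4,0,0,0,0,0,0,0.4]

```text
t: 7.07
eef_pos: [0.4596, -0.2319, -0.0001]
tool_rot: [-0.004, 0.611, 0.792, -0.001]
contact_force: [0.3, 0.3, 0.3]
gripper_width: 0.401
grasp_force: 0.0
```

```bash
python3 -c "
from h import *
st()
S=read_camera('side');st()
a=cv2.resize(S['color'][320:400,250:350],None,fx=6,fy=6);cv2.imwrite('pics/c3.png',a)
"
```

```text
7.07 [ 4.596e+02 -2.319e+02 -1.000e-01] y [ 0.967  0.255 -0.006] z [-0.007  0.003 -1.   ] F [0.3 0.3 0.3] w 0.4 g 0.0 q [-0.06  0.56  0.52  2.1  -0.48  0.61  1.05]
7.12 [ 460.3 -232.2    0.8] y [ 0.967  0.254 -0.004] z [-0.005  0.003 -1.   ] F [ 0.5 -0.2  0.2] w 0.4 g 0.0 q [-0.06  0.56  0.52  2.1  -0.48  0.61  1.05]
```

View pics/c3.png

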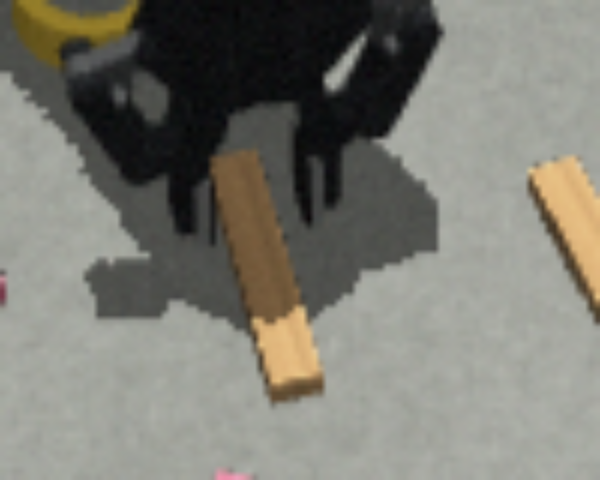

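The fingertips straddle the slat at crop (185,232) and (308,225), with no contact. Closing and lifting.

Emit:
jog_arm:
  moves: [0,0,0,0,0,0,0,0,0,0,0,0,0,0,0,0,0,0,0,0,0,0,0,0,0,0,0,0,0,0,0,0,0,0,0,0,0,0,0,0,0,0,0,0,0,0,0,0,0,0,0,0,0,0,0,0]

```text
t: 7.78
eef_pos: [0.4607, -0.2321, 0.001]
tool_rot: [-0.002, 0.61, 0.792, -0.0]
contact_force: [-0.5, -0.1, -0.3]
gripper_width: 0.001
grasp_force: 0.0
```

```bash
python3 -c "
from h import *
st()
"
```

```text
7.78 [ 460.7 -232.1    1. ] y [ 0.967  0.255 -0.003] z [-0.004  0.003 -1.   ] F [-0.5 -0.1 -0.3] w 0.0 g 0.0 q [-0.06  0.56  0.52  2.1  -0.48  0.61  1.05]
```

```bash
python3 -c "
from h import *
o=get_obs();p=o['eef_pos']
S=read_camera('side');T=read_camera('top')
print(proj(S,[p]),proj(T,[p]), proj(S,[[.4635,-.233,.012]]),proj(T,[[.4635,-.233,.012]]))
a=cv2.resize(S['color'][320:400,250:350],None,fx=6,fy=6);b=cv2.resize(T['color'][250:310,380:460],None,fx=6,fy=6);cv2.imwrite('pics/c4.png',np.vstack([a[:, :480],b])[:840]);
cv2.imwrite('pics/c4.png',cv2.resize(np.vstack([a[:, :480],b]),None,fx=.7,fy=.7))
for c,r in((S,(260,330,330,400)),(T,(390,260,450,300))):
  for q in blobs(c,(8,90,50),(22,255,255),30,r): print(cv2.boundingRect(q),rect(c,q,.012))
"
```

```text
[[293.67982186 366.31314853]] [[417.84655597 280.48557292]] [[294.8243039  363.49031399]] [[419.00881278 279.47983589]]
(287, 357, 17, 30) (array([ 464.6, -252.7]), array([20.1, 83.3]), np.float32(104.2))
(399, 276, 20, 11) (array([ 458.4, -204.9]), array([17.8, 51.4]), np.float32(103.9))
```

View pics/c4.png

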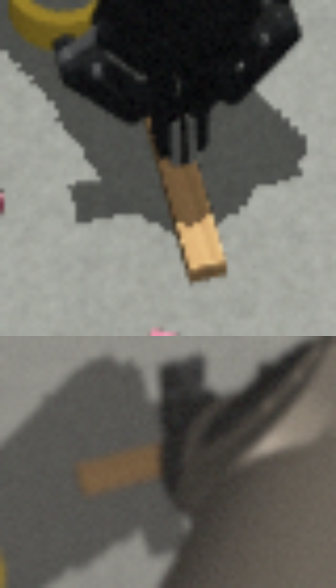

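Two things stand out. The real fingertips are at about px (293.6,358) in the side view, but the reported TCP projects to v=366. So the tips sit some 25–30 mm above where the TCP reading says. I'll open and go down carefully while watching the force.

```bash
python3 -c "
from h import *
S=read_camera('side')
for z in (.001,.012,.02,.03,.035): print(z,proj(S,[[.4607,-.2321,z]]))
"
```

```text
0.001 [[293.68086729 366.31342824]]
0.012 [[293.5829177  363.16810808]]
0.02 [[293.51106183 360.86069981]]
0.03 [[293.42049824 357.95255604]]
0.035 [[293.37490326 356.48842719]]
```

Emit:
jog_arm:
  moves: [0,0,0,0,0,0,0.5,0,0,0,0,0,0,0.5,0,0,0.2,0,0,0,0.5,0,0,0.2,0,0,0,0.5,0,0,0.2,0,0,0,0.5,0,0,0.1,0,0,0,0.5,0,0,0,0,0,0,0.5,0,0,0,0,0,0,0.5]

```text
t: 8.6
eef_pos: [0.4604, -0.2321, -0.0133]
tool_rot: [-0.003, 0.61, 0.792, -0.0]
contact_force: [0.5, 0.8, 0.2]
gripper_width: 0.5
grasp_force: 0.0
```

Emit:
jog_arm:
  moves: [0,0,0.1,0,0,0,0.4,0,0,0.1,0,0,0,0.4,0,0,0.1,0,0,0,0.4,0,0,0.1,0,0,0,0.4,0,0,0,0,0,0,0.4,0,0,0,0,0,0,0.4,0,0,0,0,0,0,0.4,0,0,0,0,0,0,0.4]

```text
t: 9.27
eef_pos: [0.4607, -0.2322, -0.0209]
tool_rot: [-0.002, 0.61, 0.792, -0.0]
contact_force: [-0.1, 0.1, 0.5]
gripper_width: 0.402
grasp_force: 0.0
```

```bash
python3 -c "
from h import *
st();S=read_camera('side')
a=cv2.resize(S['color'][335:395,265:330],None,fx=8,fy=8);cv2.imwrite('pics/c5.png',a)
"
```

```text
9.27 [ 460.7 -232.2  -20.9] y [ 0.967  0.255 -0.003] z [-0.004  0.002 -1.   ] F [-0.1  0.1  0.5] w 0.4 g 0.0 q [-0.03  0.59  0.48  2.11 -0.51  0.56  1.08]
```

View pics/c5.png

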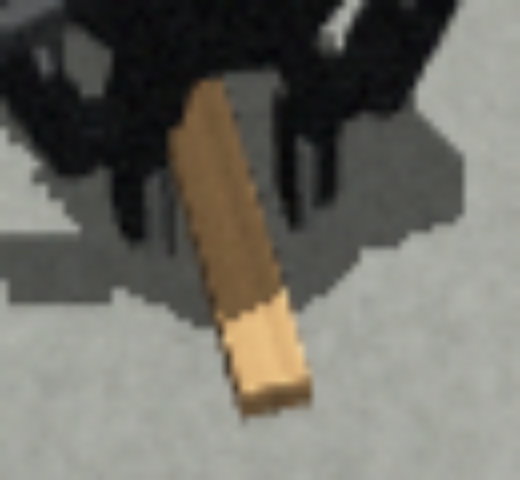

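The tips now sit beside the slat at crop (171,250) and (297,228), which puts them roughly 6 mm above the table. I'll go 2 mm lower and close.

Emit:
jog_arm:
  moves: [0,0,0.1,0,0,0,0.4,0,0,0,0,0,0,0.2,0,0,0,0,0,0,0,0,0,0,0,0,0,0,0,0,0,0,0,0,0,0,0,0,0,0,0,0,0,0,0,0,0,0,0,0,0,0,0,0,0,0]

```text
t: 9.98
eef_pos: [0.4606, -0.2321, -0.023]
tool_rot: [-0.002, 0.61, 0.792, -0.0]
contact_force: [0.3, 0.3, -0.1]
gripper_width: -0.002
grasp_force: 0.0
```

```bash
python3 -c "
from h import *
st()"
```

```text
9.98 [ 460.6 -232.1  -23. ] y [ 0.967  0.255 -0.003] z [-0.004  0.002 -1.   ] F [ 0.3  0.3 -0.1] w -0.0 g 0.0 q [-0.03  0.6   0.48  2.11 -0.51  0.56  1.08]
```

```bash
python3 -c "
from h import *
S=read_camera('side')
hsv=cv2.cvtColor(S['color'],cv2.COLOR_BGR2HSV)
for v in range(346,374): print(v,' '.join('%3d/%3d'%(hsv[v,u,2],hsv[v,u,1]) for u in range(283,306,2)))
"
```

```text
346  47/ 22  32/ 80  17/ 60  24/ 43  11/ 23  22/ 23  13/ 78  15/ 17  16/ 32  14/ 55  19/ 81  15/ 85
347  19/ 40  26/ 20  19/ 54  15/ 34  14/ 36  17/ 30   5/153   9/142  20/ 64  16/ 48  14/128  16/ 48
348  18/ 43  22/ 23  18/ 28  15/ 34  16/ 80  14/ 55  15/102  19/ 67  15/119  12/ 85  19/ 40  17/ 15
349  22/ 93  25/ 41  17/ 30  14/ 73  17/ 60  16/ 96  16/ 32  16/ 64  17/ 30  13/ 20  13/ 39  18/ 99
350  19/ 13  23/ 11  15/102  18/ 28  15/ 51  16/ 64  15/ 51  18/ 28  17/ 75  19/ 54  17/ 45  15/ 51
351  21/ 12  18/ 43  11/116  17/ 75   9/ 85  16/ 48  11/ 93  20/ 51  13/ 78  15/ 85  44/ 35  16/ 64
352  17/ 30  18/ 28  16/ 16  17/ 45  14/ 36  18/ 57  21/ 24  16/ 96  14/ 55  74/  3  80/ 16  70/  7
353  16/ 80  13/ 59  15/ 51  18/ 28  18/ 71  17/ 45  17/ 45  16/ 32  12/ 64  80/ 16  84/ 18  81/ 13
354  17/ 15  14/ 18  17/ 30  16/ 16  19/ 40  17/ 15  18/ 28  19/ 27  28/ 46  80/ 13  80/ 13  79/  6
355  11/ 70  68/ 11  17/ 45  17/ 15  19/ 67  21/ 24  63/ 12  15/ 85  27/ 28  82/ 12  84/ 15  89/ 11
356  41/ 12  82/ 16  19/ 40  10/179  38/ 13  28/ 27  70/  7  16/ 48  26/  0  80/ 10  82/  9  85/  9

[... 999 characters left out ...]

367  82/ 16  80/ 13  80/ 13  74/ 65 111/101 113/120 120/123 113/124  94/ 73  81/  6  82/ 12  80/ 19
368  81/  9  80/ 16  77/  7  82/ 16 107/129 116/117 119/122 106/123 135/119  80/ 13  78/ 16  80/ 13
369  81/ 19  78/ 13  80/ 19  84/  9 107/119 113/124 121/124 107/119 125/122  82/ 12  79/  3  83/ 15
370  75/ 14  77/ 17  79/ 16  80/ 10 108/127 113/126 122/127 104/123 120/125  79/ 13  82/  6  78/  7
371  80/ 13  75/ 17  80/ 19  79/ 19  87/117 117/118 118/119 111/122 115/126  81/ 16  79/ 10  81/  6
372  85/ 12  79/ 13  78/ 10  78/ 16  60/115 116/123 115/126 114/123 211/117  90/ 23  84/ 18 154/ 10
373 154/  8 155/ 15  79/ 16  83/ 12  65/102 111/124 116/123 217/114 222/116 112/ 87 154/ 10 162/  9
```

The shut tips end at about (293,365.5) in the side view with the slat behind them, so they are still skimming above the slat. I'll keep going down in small steps, watching the force.

Emit:
jog_arm:
  moves: [0,0,-0.1,0,0,0,0.45,0,0,0,0,0,0,0.45,0,0,0,0,0,0,0.45,0,0,0.1,0,0,0,0.45,0,0,0.1,0,0,0,0.45,0,0,0.1,0,0,0,0.45,0,0,0,0,0,0,0.45,0,0,0,0,0,0,0.45]

```text
t: 10.7
eef_pos: [0.4604, -0.232, -0.0272]
tool_rot: [-0.003, 0.61, 0.792, -0.0]
contact_force: [0.4, -0.4, 0.8]
gripper_width: 0.45
grasp_force: 0.0
```

Emit:
jog_arm:
  moves: [0,0,0,0,0,0,0,0,0,0,0,0,0,0,0,0,0,0,0,0,0,0,0,0,0,0,0,0,0,0,0,0,0,0,0,0,0,0,0,0,0,0,0,0,0,0,0,0,0,0,0,0,0,0,0,0]

```text
t: 11.37
eef_pos: [0.4606, -0.2321, -0.0268]
tool_rot: [-0.002, 0.61, 0.792, -0.0]
contact_force: [-1.4, 0.9, 5.3]
gripper_width: 0.199
grasp_force: 39.5
```

Gripped: width 0.20 and 39.5 N. Lifting, then I'll measure the held slat against the TCP.

Emit:
jog_arm:
  moves: [0,0,-0.3,0,0,0,0,0,0,-0.7,0,0,0,0,0,0,-1,0,0,0,0,0,0,-1,0,0,0,0,0,0,-1,0,0,0,0,0,0,-1,0,0,0,0,0,0,0,0,0,0,0,0,0,0,0,0,0,0]

```text
t: 12.03
eef_pos: [0.4618, -0.2324, 0.0738]
tool_rot: [-0.001, 0.61, 0.792, 0.0]
contact_force: [0.8, -0.2, -0.8]
gripper_width: 0.202
grasp_force: 39.1
```

```bash
python3 -c "
from h import *
st();S=read_camera('side');T=read_camera('top');st()
p=get_obs()['eef_pos']; zt=p[2]+.027+.012
for n,c,r in(('S',S,(240,280,400,400)),('T',T,(380,210,460,300))):
  for q in blobs(c,(8,90,40),(22,255,255),15,r): print(n,cv2.boundingRect(q),rect(c,q,zt))
hsv=cv2.cvtColor(S['color'],cv2.COLOR_BGR2HSV)
cv2.imwrite('pics/c6.png',np.vstack([cv2.resize(S['color'][300:380,240:380],None,fx=4,fy=4),cv2.resize(T['color'][240:305,380:520],None,fx=4,fy=4)])[:600])
"
```

```text
12.03 [ 461.8 -232.4   73.8] y [ 0.967  0.255 -0.001] z [-0.002  0.002 -1.   ] F [ 0.8 -0.2 -0.8] w 0.2 g 39.1 q [-0.15  0.44  0.62  2.07 -0.37  0.75  0.97]
12.13 [ 460.5 -231.8   72.4] y [ 0.967  0.255 -0.004] z [-0.005  0.003 -1.   ] F [ 0.3  0.  -0.9] w 0.21 g 39.1 q [-0.15  0.44  0.62  2.07 -0.37  0.75  0.97]
S (338, 346, 27, 41) (array([ 581.3, -319.1]), array([ 19.9, 104.6]), np.float32(110.8))
S (289, 315, 14, 42) (array([ 460.4, -237. ]), array([ 20.7, 115.9]), np.float32(104.5))
T (406, 278, 19, 11) (array([ 455.9, -202.8]), array([18.2, 47.5]), np.float32(103.9))
T (399, 221, 40, 20) (array([ 585.1, -213.9]), array([ 17.4, 101.1]), np.float32(111.0))
```

View pics/c6.png

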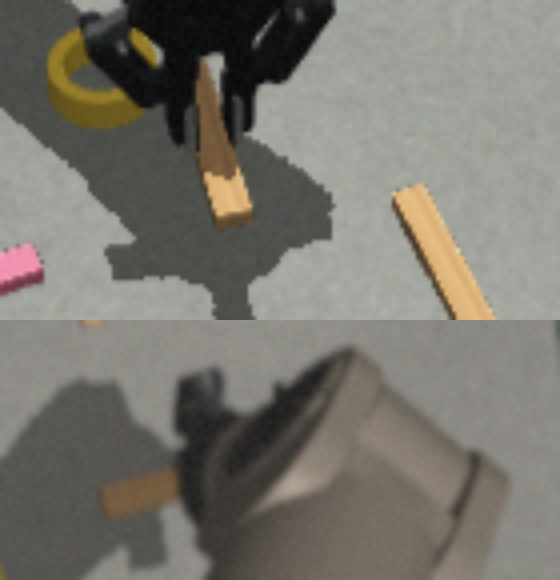

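The side view shows the slat held flat at crop (215,140). The xy agreement is good, and the only offset is in z: slat underside = reported z + 27 mm. So I'll place at reported z of about 18. The side-view x matches the tool best, so I take the press origin as (565.5,100.5).

```bash
python3 -c "
from h import *
plan([((525.5,97,73),4.7,0),((525.5,97,27),4.7,0),((525.5,97,18),4.7,0,.2)])"
```

```text
from [ 460.5 -231.8   72.4] [ 0.967  0.255 -0.004] [-0.005  0.003 -1.   ]
to [525.2  97.3  18. ] 24
0.95,0.45,0,0,0,0.15,0,  0.95,0.45,0,0,0,0.15,0,  0.95,0.45,0,0,0,0.15,0,  0.95,0.45,0,0,0,0.15,0,  0.95,0.4,0,0,0,0.15,0,  0.95,0.4,0,0,0,0.15,0,  0.95,0.4,0,0,0,0.15,0,  1,0.4,0,0,0,0.15,0
1,0.4,0,0,0,0.15,0,  1,0.35,0,0,0,0.15,0,  1,0.35,0,0,0,0.15,0,  1,0.35,0,0,0,0.15,0,  1,0.35,0,0,0,0.2,0,  0.95,0.3,0,0,0,0.15,0,  1,0.3,0,-0.05,0,0.2,0,  1,0.3,0,0,-0.05,0.15,0
0,0,0.75,0,0,0,0,  0,0,0.8,0,0,0,0,  0,0,0.75,0,0,0,0,  0,0,0.15,0,0,0,0,  0,0,0.15,0,0,0,0,  0,0,0.15,0,0,0,0,  0,0,0,0,0,0,0,  0,0,0,0,0,0,0
```

Emit:
jog_arm:
  moves: [0.95,0.45,0,0,0,0.15,0,0.95,0.45,0,0,0,0.15,0,0.95,0.45,0,0,0,0.15,0,0.95,0.45,0,0,0,0.15,0,0.95,0.4,0,0,0,0.15,0,0.95,0.4,0,0,0,0.15,0,0.95,0.4,0,0,0,0.15,0,1,0.4,0,0,0,0.15,0]

```text
t: 12.8
eef_pos: [0.4929, -0.0673, 0.0721]
tool_rot: [-0.003, 0.643, 0.766, -0.001]
contact_force: [0.4, 0.4, 0.4]
gripper_width: 0.204
grasp_force: 39.1
```

Emit:
jog_arm:
  moves: [1,0.4,0,0,0,0.15,0,1,0.35,0,0,0,0.15,0,1,0.35,0,0,0,0.15,0,1,0.35,0,0,0,0.15,0,1,0.35,0,0,0,0.2,0,0.95,0.3,0,0,0,0.15,0,0.9,0.3,0,0,0,0.2,0,0.9,0.3,0,0,0,0.15,0]

```text
t: 13.47
eef_pos: [0.5253, 0.0936, 0.0722]
tool_rot: [-0.003, 0.677, 0.736, -0.002]
contact_force: [0.0, 0.1, -0.3]
gripper_width: 0.201
grasp_force: 39.1
```

Emit:
jog_arm:
  moves: [0,0,0.5,0,0,0,0,0,0,0.5,0,0,0,0,0,0,0.5,0,0,0,0,0,0,0,0,0,0,0,0,0,0,0,0,0,0,0,0,0,0,0,0,0,0,0,0,0,0,0,0,0,0,0,0,0,0,0]

```text
t: 14.13
eef_pos: [0.5265, 0.0926, 0.044]
tool_rot: [-0.002, 0.677, 0.736, -0.0]
contact_force: [0.2, 0.0, -1.4]
gripper_width: 0.199
grasp_force: 39.1
```

```bash
python3 -c "
from h import *
S=read_camera('side');st()
for q in blobs(S,(8,90,40),(22,255,255),15,(300,200,375,300)): print(cv2.boundingRect(q),rect(S,q,.044))
plan([((525.5,97,20),4.7,0,.5)])"
```

```text
14.18 [526.5  92.8  44. ] y [ 0.997  0.083 -0.003] z [-0.003  0.003 -1.   ] F [0.2 0.3 0.3] w 0.2 g 39.1 q [-0.76  0.52  0.61  2.04 -0.45  0.71  0.22]
(315, 233, 46, 43) (array([563.3, 108.7]), array([109.6, 168.1]), np.float32(94.5))
from [526.5  92.8  44. ] [ 0.997  0.083 -0.003] [-0.003  0.003 -1.   ]
to [525.   96.7  20. ] 8
0.05,0,0.4,0,0,0,0,  0.1,0,0.4,0,0,0,0,  0.05,-0.05,0.4,-0.05,-0.05,0,0,  0,0,0,0,0,0,0,  0,0,0,0,0,0,0,  0,0,0,0,0,0,0,  0,0,0,0,0,0,0,  0,0,0,0,0,0,0
```

Emit:
jog_arm:
  moves: [0.1,0,0.4,0,0,0,0,0.1,0,0.4,0,0,0,0,0.05,-0.05,0.4,0,-0.05,0,0,0,0,0.05,0,0,0,0,0,0,0.05,0,0,0,0,0,0,0,0,0,0,0,0,0,0,0,0,0,0,0,0,0,0,0,0,0]

```text
t: 14.85
eef_pos: [0.5238, 0.0985, 0.0172]
tool_rot: [-0.002, 0.677, 0.736, -0.002]
contact_force: [-2.0, 0.4, 4.1]
gripper_width: 0.204
grasp_force: 40.1
```

```bash
python3 -c "
from h import *
st()"
```

```text
14.85 [523.8  98.5  17.2] y [ 0.996  0.083 -0.006] z [-0.006 -0.    -1.   ] F [-2.   0.4  4.1] w 0.2 g 40.1 q [-0.74  0.56  0.57  2.06 -0.49  0.66  0.23]
```

Contact of 4 N, so it's resting on the stack. Release and lift.

Emit:
jog_arm:
  moves: [0,0,0,0,0,0,0.4,0,0,0,0,0,0,0.4,0,0,0,0,0,0,0.4,0,0,-0.2,0,0,0,0.4,0,0,-1,0,0,0,0.4,0,0,-1,0,0,0,0.4,0,0,-1,0,0,0,0.4,0,0,-0.5,0,0,0,0.45]

```text
t: 15.52
eef_pos: [0.5261, 0.0978, 0.0937]
tool_rot: [-0.0, 0.677, 0.736, -0.001]
contact_force: [-0.1, -0.3, 0.5]
gripper_width: 0.448
grasp_force: 0.0
```

```bash
python3 -c "
from h import *
st()
plan([((589.5,-234,75),21,.45),((589.5,-234,-16),21,.45),((589.5,-234,-27),21,.45,.2)])"
```

```text
15.52 [526.1  97.8  93.7] y [ 0.997  0.082 -0.001] z [-0.001 -0.    -1.   ] F [-0.1 -0.3  0.5] w 0.45 g 0.0 q [-0.83  0.44  0.67  2.02 -0.38  0.81  0.15]
from [526.1  97.8  93.7] [ 0.997  0.082 -0.001] [-0.001 -0.    -1.   ]
to [ 589.6 -234.4  -27.3] 32
-1,0.1,0.05,0,0,-0.25,0.45,  -1,0.1,0.05,0,0,-0.25,0.45,  -1,0.05,0.05,0,0,-0.25,0.45,  -1,0.05,0.05,0,0,-0.25,0.45,  -1,0.05,0.05,0,0,-0.25,0.45,  -1,0,0.05,0,0,-0.25,0.45,  -1,0,0.05,0,0,-0.25,0.45,  -1,0,0.05,0,0,-0.25,0.45
-1,-0.05,0.05,0,0,-0.25,0.45,  -1,-0.05,0.05,0,0,-0.25,0.45,  -1,-0.05,0.05,0,0,-0.2,0.45,  -1,-0.1,0.05,0,0,-0.25,0.45,  -0.95,-0.1,0.05,0,0,-0.2,0.45,  -0.95,-0.1,0.05,0,0,-0.25,0.45,  -1,-0.1,0.1,0,0,-0.2,0.45,  -0.95,-0.15,0.05,0,0,-0.25,0.45
-1,-0.15,0.1,0,0,-0.2,0.45,  0,0,0.9,0,0,0,0.45,  0,0,0.9,0,0,0,0.45,  0,0,0.9,0,0,0,0.45,  0,0,0.9,0,0,0,0.45,  0,0,0.95,0,0,0,0.45,  0,0,0.2,0,0,0,0.45,  0,0,0.15,0,0,0,0.45
0,0,0.2,0,0,0,0.45,  0,0,0,0,0,0,0.45,  0,0,0,0,0,0,0.45,  0,0,0,0,0,0,0.45,  0,0,0,0,0,0,0.45,  0,0,0,0,0,0,0.45,  0,0,0,0,0,0,0.45,  0,0,0,0,0,0,0.45
```

Emit:
jog_arm:
  moves: [-1,0.1,0.05,0,0,-0.25,0.5,-1,0.1,0.05,0,0,-0.25,0.5,-1,0.05,0.05,0,0,-0.25,0.5,-1,0.05,0.05,0,0,-0.25,0.5,-1,0.05,0.05,0,0,-0.25,0.5,-1,0,0.05,0,0,-0.25,0.5,-1,0,0.05,0,0,-0.25,0.5,-1,0,0.05,0,0,-0.25,0.5]

```text
t: 16.18
eef_pos: [0.5547, -0.0605, 0.0834]
tool_rot: [-0.001, 0.624, 0.782, -0.002]
contact_force: [1.3, 0.2, 0.2]
gripper_width: 0.503
grasp_force: 0.0
```

Emit:
jog_arm:
  moves: [-1,-0.05,0.05,0,0,-0.25,0.5,-1,-0.05,0.05,0,0,-0.25,0.5,-1,-0.05,0.05,0,0,-0.2,0.5,-1,-0.1,0.05,0,0,-0.25,0.5,-1,-0.1,0.05,0,0,-0.2,0.5,-1,-0.1,0.05,0,0,-0.25,0.5,-1,-0.1,0.1,0,0,-0.2,0.5,-0.95,-0.15,0.05,0,0,-0.2,0.5]

```text
t: 16.85
eef_pos: [0.5851, -0.2173, 0.0742]
tool_rot: [-0.002, 0.574, 0.819, -0.002]
contact_force: [-0.4, 0.6, 0.3]
gripper_width: 0.5
grasp_force: 0.0
```

```bash
python3 -c "
from h import *
S=read_camera('side');T=read_camera('top');st()
for n,c,r in(('S',S,(300,200,400,400)),('T',T,(262,200,450,300))):
  for q in blobs(c,(8,90,60),(22,255,255),15,r): print(n,cv2.boundingRect(q),rect(c,q,.056 if (cv2.boundingRect(q)[0]<325 if n=='T' else cv2.boundingRect(q)[1]<300) else .012))
plan([((589.5,-234,-16),21,.45),((589.5,-234,-27),21,.45,.2)])"
```

```text
16.95 [ 584.6 -220.7   74.6] y [ 0.941  0.337 -0.005] z [-0.004 -0.004 -1.   ] F [ 0.3 -0.2  0.2] w 0.5 g 0.0 q [-0.15  0.59  0.57  1.81 -0.4   0.86  0.95]
S (338, 346, 27, 41) (array([ 588.5, -238.7]), array([ 22.6, 115.6]), np.float32(110.9))
S (315, 239, 21, 37) (array([532. ,  79.2]), array([ 52.7, 140.3]), np.float32(88.9))
T (400, 228, 22, 13) (array([ 585.1, -211.2]), array([17.7, 58.9]), np.float32(111.7))
T (270, 217, 45, 44) (array([568.5, 101.3]), array([105.4, 106.9]), np.float32(95.2))
from [ 584.6 -220.7   74.6] [ 0.941  0.337 -0.005] [-0.004 -0.004 -1.   ]
to [ 589.1 -234.1  -27.4] 8
-0.15,0,0.9,0,0,-0.05,0.45,  -0.15,0,0.9,0,0,-0.05,0.45,  -0.15,0,0.9,0,0,-0.05,0.45,  -0.15,0,0.9,-0.05,0,-0.1,0.45,  -0.1,0,0.95,0,0.05,-0.05,0.45,  0,0,0.2,0,0,0,0.45,  0,0,0.15,0,0,0,0.45,  0,0,0.2,0,0,0,0.45
```

Emit:
jog_arm:
  moves: [-0.15,0,0.9,0,0,-0.05,0.45,-0.15,0,0.9,0,0,-0.05,0.45,-0.15,0,0.9,0,0,-0.05,0.45,-0.15,0,0.9,0,0.05,-0.1,0.45,-0.1,0,0.9,0,0,-0.05,0.45,0,0,0.2,0,0,0,0.45,0,0,0.2,0,0,0,0.45,0,0,0.15,0,0,0,0.45]

```text
t: 17.62
eef_pos: [0.5898, -0.229, -0.0263]
tool_rot: [-0.003, 0.565, 0.825, -0.0]
contact_force: [0.3, -0.5, 0.5]
gripper_width: 0.452
grasp_force: 0.0
```

Emit:
jog_arm:
  moves: [0,0,0,0,0,0,0.45,0,0,0,0,0,0,0,0,0,0,0,0,0,0,0,0,0,0,0,0,0,0,0,0,0,0,0,0,0,0,0,0,0,0,0,0,0,0,0,0,0,0,0,0,0,0,0,0,0]

```text
t: 18.28
eef_pos: [0.5909, -0.2296, -0.0251]
tool_rot: [-0.002, 0.565, 0.825, 0.0]
contact_force: [0.7, 1.1, 6.5]
gripper_width: 0.005
grasp_force: 3.3
```

```bash
python3 -c "
from h import *
st()
plan([((589.5,-234,75),21,0),((605.5,105.5,75),4.7,0),((605.5,105.5,28),4.7,0,.5)])"
```

```text
18.28 [ 590.9 -229.6  -25.1] y [ 0.933  0.361 -0.002] z [-0.003  0.002 -1.   ] F [0.7 1.1 6.5] w 0.01 g 3.3 q [-0.06  0.73  0.47  1.82 -0.48  0.71  1.05]
from [ 590.9 -229.6  -25.1] [ 0.933  0.361 -0.002] [-0.003  0.002 -1.   ]
to [605.7 105.4  27.9] 32
-0.05,-0.05,-1,0,0,0,0,  -0.05,-0.05,-1,0,0,0,0,  0,0,-1,0,0,0,0,  -0.05,-0.05,-1,0,0,0,0,  0,0,-1,-0.05,-0.05,0.05,0,  0.95,0.45,0,0,0,0.25,0,  1,0.4,0,0,0,0.25,0,  1,0.4,0,0,0,0.25,0
1,0.35,0,0,0,0.25,0,  1,0.35,0,0,0,0.25,0,  1,0.35,0,0,0,0.25,0,  1,0.3,0,0,0,0.25,0,  1,0.3,0,0,0,0.25,0,  1,0.3,0,0,0,0.25,0,  1,0.25,0,0,0,0.25,0,  1,0.25,0,0,0,0.25,0
1,0.25,0,0,0,0.25,0,  1,0.2,0,0,0,0.25,0,  1,0.2,0,0,0,0.25,0,  1,0.2,0,0,0,0.3,0,  1,0.15,0,0.05,0,0.25,0,  0.3,0,0,0,0,0,0,  0,0,0.45,0,0,0,0,  0,0,0.45,0,0,0,0
0,0,0.5,0,0,0,0,  0,0,0.45,0,0,0,0,  0,0,0.5,0,0,0,0,  0,0,0,0,0,0,0,  0,0,0,0,0,0,0,  0,0,0,0,0,0,0,  0,0,0,0,0,0,0,  0,0,0,0,0,0,0
```

The tips slid over the top of the slat. They need to go deeper: the shut tip is about reported z + 37 mm. Retrying at reported -33.

Emit:
jog_arm:
  moves: [0,0,-0.4,0,0,0,0.5,0,0,0,0,0,0,0.5,0,0,0,0,0,0,0.5,-0.1,0,0,0,0,0,0.5,-0.1,0,0.2,0,0,0,0.5,0,0,0.2,0,0,0,0.5,0,0,0.2,0,0,0,0.5,0,0,0.15,0,0,0,0.45]

```text
t: 18.95
eef_pos: [0.5905, -0.233, -0.0344]
tool_rot: [-0.003, 0.565, 0.825, -0.001]
contact_force: [0.4, 0.3, -0.8]
gripper_width: 0.451
grasp_force: 0.0
```

```bash
python3 -c "
from h import *
S=read_camera('side');st()
for q in blobs(S,(8,90,60),(22,255,255),15,(320,330,380,400)): print(cv2.boundingRect(q),rect(S,q,.012))"
```

```text
19.0 [ 590.2 -232.8  -34.9] y [ 0.933  0.361 -0.006] z [-0.007  0.003 -1.   ] F [ 0.5 -0.  -0.1] w 0.44 g 0.0 q [-0.05  0.75  0.46  1.82 -0.49  0.7   1.06]
(345, 354, 20, 33) (array([ 594.1, -250.3]), array([21.6, 90.1]), np.float32(110.1))
```

Emit:
jog_arm:
  moves: [0,0,0,0,0,0,0,0,0,0,0,0,0,0,0,0,0,0,0,0,0,0,0,0,0,0,0,0,0,0,0,0,0,0,0,0,0,0,0,0,0,0,0,0,0,0,0,0,0,0,0,0,0,0,0,0]

```text
t: 19.67
eef_pos: [0.591, -0.2331, -0.0334]
tool_rot: [-0.003, 0.565, 0.825, -0.001]
contact_force: [0.0, 0.6, -0.3]
gripper_width: 0.218
grasp_force: 41.2
```

```bash
python3 -c "
from h import *
st()"
```

```text
19.67 [ 591.  -233.1  -33.4] y [ 0.933  0.361 -0.004] z [-0.005  0.002 -1.   ] F [ 0.   0.6 -0.3] w 0.22 g 41.2 q [-0.05  0.75  0.46  1.82 -0.49  0.7   1.06]
```

Emit:
jog_arm:
  moves: [0,0,-0.5,0,0,0,0,0,0,-1,0,0,0,0,0,0,-1,0,0,0,0,0,0,-1,0,0,0,0,0,0,-1,0,0,0,0,0.95,0.45,-0.5,0,0,0.25,0,1,0.4,0,0,0,0.25,0,1,0.4,0,0,0,0.25,0]

```text
t: 20.33
eef_pos: [0.5954, -0.1694, 0.0687]
tool_rot: [-0.002, 0.588, 0.809, 0.0]
contact_force: [0.6, 0.7, -0.5]
gripper_width: 0.218
grasp_force: 41.2
```

Emit:
jog_arm:
  moves: [1,0.35,0,0,0,0.25,0,1,0.35,0,0,0,0.25,0,1,0.35,0,0,0,0.25,0,1,0.3,0,0,0,0.25,0,1,0.3,0,0,0,0.25,0,1,0.3,0,0,0,0.25,0,1,0.25,0,0,0,0.25,0,1,0.25,0,0,0,0.25,0]

```text
t: 21.0
eef_pos: [0.6016, -0.001, 0.0679]
tool_rot: [-0.003, 0.642, 0.767, -0.0]
contact_force: [-0.3, 0.8, 0.1]
gripper_width: 0.219
grasp_force: 41.2
```

```bash
python3 -c "
from h import *
S=read_camera('side');T=read_camera('top');st()
for q in blobs(S,(10,90,60),(22,255,255),15,(310,200,400,400)): print('S',cv2.boundingRect(q),rect(S,q,.056))
for q in blobs(T,(10,90,60),(22,255,255),15,(262,200,330,300)): print('T',cv2.boundingRect(q),rect(T,q,.056))
plan([((605.5,105.5,70),4.7,0),((605.5,105.5,28),4.7,0,.5)])"
```

```text
21.1 [601.9   3.   67.4] y [ 0.983  0.182 -0.004] z [-0.005  0.005 -1.   ] F [-0.8 -0.2 -0.3] w 0.22 g 41.3 q [-0.55  0.58  0.61  1.87 -0.44  0.84  0.47]
S (350, 243, 13, 38) (array([606.2,  62.5]), array([ 26.8, 141.1]), np.float32(94.6))
S (315, 239, 33, 37) (array([547.6,  81.5]), array([ 74.9, 141.7]), np.float32(94.9))
T (271, 219, 32, 42) (array([566.2, 113.1]), array([ 80.4, 103.7]), np.float32(1.9))
from [601.9   3.   67.4] [ 0.983  0.182 -0.004] [-0.005  0.005 -1.   ]
to [605.5 105.5  27.7] 16
1,0.2,0,0,0,0.3,0,  1,0.2,-0.05,0,0,0.3,0,  1,0.2,0,0,-0.05,0.3,0,  1,0.15,-0.05,-0.05,0,0.25,0,  1,0.15,0,0,-0.05,0.3,0,  0.05,0,0,0,0,0,0,  0,0,0.4,0,0,0,0,  0,0,0.4,0,0,0,0
0,0,0.45,0,0,0,0,  0,0,0.4,0,0,0,0,  0,0,0.45,0,0,0,0,  0,0,0,0,0,0,0,  0,0,0,0,0,0,0,  0,0,0,0,0,0,0,  0,0,0,0,0,0,0,  0,0,0,0,0,0,0
```

Emit:
jog_arm:
  moves: [1,0.2,0,0,0,0.3,0,1,0.2,0,0,0,0.3,0,1,0.2,0,0,0,0.3,0,1,0.15,0,-0.05,-0.05,0.25,0,1,0.15,0,0,-0.05,0.3,0,0.05,0,0,0,0,0,0,0,0,0.5,0,0,0,0,0,0,0.5,0,0,0,0]

```text
t: 21.77
eef_pos: [0.6062, 0.099, 0.0473]
tool_rot: [0.002, 0.68, 0.733, -0.002]
contact_force: [-0.9, -1.2, -0.5]
gripper_width: 0.219
grasp_force: 41.2
```

Emit:
jog_arm:
  moves: [0,0,0.5,0,0,0,0,0,0,0.5,0,0,0,0,0,0,0.4,0,0,0,0,0,0,0,0,0,0,0,0,0,0,0,0,0,0,0,0,0,0,0,0,0,0,0,0,0,0,0,0,0,0,0,0,0,0,0]

```text
t: 22.43
eef_pos: [0.6062, 0.1003, 0.0197]
tool_rot: [0.001, 0.68, 0.734, -0.001]
contact_force: [0.2, -0.2, 0.2]
gripper_width: 0.218
grasp_force: 41.2
```

```bash
python3 -c "
from h import *
st()
plan([((605.5,105.5,11),4.7,0,.2)])"
```

```text
22.43 [606.2 100.3  19.7] y [ 0.997  0.076 -0.   ] z [-0.    -0.004 -1.   ] F [ 0.2 -0.2  0.2] w 0.22 g 41.2 q [-0.69  0.67  0.59  1.86 -0.51  0.77  0.25]
from [606.2 100.3  19.7] [ 0.997  0.076 -0.   ] [-0.    -0.004 -1.   ]
to [605.8 105.3  10.7] 8
0.1,0,0.15,0,0,-0.05,0,  0.1,0,0.15,0,0.05,0,0,  0.05,0,0.15,0,0,-0.05,0,  0,0,0,0,0,0,0,  0,0,0,0,0,0,0,  0,0,0,0,0,0,0,  0,0,0,0,0,0,0,  0,0,0,0,0,0,0
```

Emit:
jog_arm:
  moves: [0.1,0,0.15,0,0,-0.1,0,0.1,0,0.15,0,0.05,0,0,0.05,0,0.1,0,0,0,0,0,0,0.05,0,0,0,0,0,0,0,0,0,0,0,0,0,0,0,0,0,0,0,0,0,0,0,0,0,0,0,0,0,0,0,0]

```text
t: 23.1
eef_pos: [0.605, 0.1059, 0.0104]
tool_rot: [-0.001, 0.677, 0.736, -0.001]
contact_force: [-1.4, 2.2, 5.3]
gripper_width: 0.219
grasp_force: 41.9
```

```bash
python3 -c "
from h import *
st()"
```

```text
23.1 [605.  105.9  10.4] y [ 0.997  0.083 -0.002] z [-0.002  0.    -1.   ] F [-1.4  2.2  5.3] w 0.22 g 41.9 q [-0.69  0.68  0.57  1.87 -0.52  0.75  0.26]
```

Contact again, 5 N. Release, lift, and head for the catch.

Emit:
jog_arm:
  moves: [0,0,0,0,0,0,0.4,0,0,0,0,0,0,0.4,0,0,0,0,0,0,0.4,0,0,-0.3,0,0,0,0.4,0,0,-1,0,0,0,0.4,0,0,-1,0,0,0,0.4,0,0,-1,0,0,0,0.4,0,0,-1,0,0,0,0.4]

```text
t: 23.77
eef_pos: [0.6054, 0.1049, 0.0974]
tool_rot: [-0.0, 0.677, 0.736, -0.001]
contact_force: [0.4, -1.1, 0.9]
gripper_width: 0.397
grasp_force: 0.0
```

```bash
python3 -c "
from h import *
st()
S=read_camera('side')
for q in blobs(S,(0,150,80),(8,255,255),30,(270,180,345,220)):
  l=q[q[:,0,0]<=296][:,0]; print('pad px',l.min(0),l.max(0)); print(ray(S,[[283,198],[(l[:,0].min()+l[:,0].max())/2,l[:,1].mean()]],.16))
print(proj(S,[[.434,.188,.16],[.421,.188,.16]]))
plan([((540,60,100),30,.2),((440,50,150),94.7,0),((435,188,165),94.7,0)])"
```

```text
23.77 [605.4 104.9  97.4] y [ 0.997  0.082 -0.001] z [-0.001 -0.001 -1.   ] F [ 0.4 -1.1  0.9] w 0.4 g 0.0 q [-0.75  0.57  0.66  1.82 -0.43  0.9   0.19]
pad px [283 195] [296 204]
[[0.42272157 0.19070778 0.16      ]
 [0.43993639 0.1828277  0.16      ]]
[[287.29045833 198.63641763]
 [282.29137509 198.60903852]]
from [608.  105.  101.3] [0.997 0.082 0.004] [ 0.004  0.001 -1.   ]
to [435.2 187.8 164.8] 32
-0.3,-0.5,0,0,0,-0.9,0.2,  -0.25,-0.55,0,0,0,-0.9,0.2,  -0.2,-0.55,0,0,0,-0.9,0.2,  -0.2,-0.55,0,0,0,-0.9,0.2,  -0.15,-0.55,0,0,0,-0.9,0.2,  -0.1,-0.55,0,0.05,0,-0.9,0.2,  -0.05,-0.6,0.05,0,0,-0.9,0.2,  0.1,-0.25,-0.15,0,0,-0.95,0
0.15,-0.25,-0.15,0,0,-0.95,0,  0.15,-0.25,-0.15,0,0,-0.95,0,  0.15,-0.25,-0.15,0,0,-0.95,0,  0.2,-0.25,-0.15,0,0,-0.95,0,  0.2,-0.2,-0.15,0,0,-0.95,0,  0.2,-0.2,-0.15,0,0,-0.95,0,  0.25,-0.2,-0.15,0,0,-0.95,0,  0.25,-0.15,-0.15,0,0,-0.95,0
0.25,-0.15,-0.15,0,0,-0.95,0,  0.25,-0.15,-0.15,0,0,-0.95,0,  0.25,-0.1,-0.15,0,0,-0.95,0,  0.3,-0.1,-0.15,0,0,-0.95,0,  0.3,-0.1,-0.15,0,0,-0.95,0,  0.3,-0.05,-0.15,0,0,-0.95,0,  0.3,-0.05,-0.15,0,0,-0.95,0,  0.3,-0.05,-0.1,0,0,-1,0
-0.05,1,-0.1,0,0,0,0,  -0.05,1,-0.1,0,0,0,0,  -0.05,1,-0.1,0,0,0,0,  -0.05,1,-0.1,0,0,0,0,  -0.05,0.95,-0.1,0,0,0,0,  -0.05,1,-0.15,0,0,0,0,  -0.05,0.95,-0.1,0,0,0,0,  0,0,0,0,0,0,0
```

Emit:
jog_arm:
  moves: [-0.3,-0.5,0,0,0,-0.9,0.2,-0.25,-0.55,0,0,0,-0.9,0.2,-0.2,-0.55,0,0,0,-0.9,0.2,-0.2,-0.55,0,0,0,-0.9,0.2,-0.15,-0.55,0,0,0,-0.9,0.2,-0.1,-0.55,0,0,0,-0.9,0.2,-0.05,-0.6,0,0,0,-0.9,0.2,0.1,-0.25,-0.15,0,0,-0.95,0]

```text
t: 24.48
eef_pos: [0.5303, 0.0577, 0.0992]
tool_rot: [-0.001, 0.471, 0.882, -0.001]
contact_force: [0.6, -0.6, -0.4]
gripper_width: 0.072
grasp_force: 0.0
```

Emit:
jog_arm:
  moves: [0.15,-0.25,-0.15,0,0,-0.95,0,0.15,-0.25,-0.15,0,0,-0.95,0,0.15,-0.25,-0.15,0,0,-0.95,0,0.2,-0.25,-0.15,0,0,-0.95,0,0.2,-0.2,-0.15,0,0,-0.95,0,0.2,-0.2,-0.15,0,0,-0.95,0,0.25,-0.2,-0.15,0,0,-0.95,0,0.25,-0.15,-0.15,0,0,-0.95,0]

```text
t: 25.15
eef_pos: [0.4845, 0.0544, 0.1238]
tool_rot: [-0.0, 0.222, 0.975, -0.001]
contact_force: [-0.5, -0.7, 0.7]
gripper_width: -0.004
grasp_force: 0.0
```

Emit:
jog_arm:
  moves: [0.25,-0.15,-0.15,0,0,-0.95,0,0.25,-0.15,-0.15,0,0,-0.95,0,0.25,-0.1,-0.15,0,0,-0.95,0,0.3,-0.1,-0.15,0,0,-0.95,0,0.3,-0.1,-0.15,0,0,-0.95,0,0.3,-0.05,-0.15,0,0,-0.95,0,0.3,-0.05,-0.15,0,0,-0.95,0,0.3,-0.05,-0.1,0,0,-1,0]

```text
t: 25.82
eef_pos: [0.4371, 0.0495, 0.1469]
tool_rot: [-0.0, -0.043, 0.999, -0.0]
contact_force: [-0.9, 0.5, -0.0]
gripper_width: 0.002
grasp_force: 0.0
```

```bash
python3 -c "
from h import *
st()
S=read_camera('side');T=read_camera('top')
M=np.full((270,640,3),0,np.uint8); a=cv2.resize(S['color'][190:285,280:385],None,fx=5.2,fy=5.2)[:,:400]
a=cv2.resize(S['color'][185:285,270:380],(440,400));b=cv2.resize(T['color'][205:305,210:300+20],(440,400))
cv2.imwrite('pics/c7.png',cv2.resize(np.hstack([a,b]),(800,364)))
for n,c,r in(('S',S,(310,225,375,300)),('T',T,(262,205,330,275))):
  for q in blobs(c,(13,90,60),(24,255,255),60,r): print(n,cv2.boundingRect(q),rect(c,q,.056))
plan([((436,188,165),94.7,0),((436,188,130),94.7,0,.6)])"
```

```text
25.82 [437.1  49.5 146.9] y [-0.086  0.996 -0.001] z [-0.001 -0.001 -1.   ] F [-0.9  0.5 -0. ] w 0.0 g 0.0 q [-0.6   0.15  0.38  2.16 -0.07  0.85  1.48]
S (315, 239, 28, 37) (array([541.8,  81.3]), array([ 63.1, 141.8]), np.float32(95.6))
S (346, 238, 15, 36) (array([600.6,  85.6]), array([ 34.1, 138.4]), np.float32(94.5))
T (270, 217, 45, 44) (array([568.6, 101.2]), array([105.6, 107.2]), np.float32(94.9))
from [436.7  49.3 146.9] [-0.083  0.997 -0.   ] [-0.001 -0.    -1.   ]
to [436.1 187.7 129.8] 16
-0.1,1,-0.15,0,0,0,0,  -0.05,1,-0.15,0,0,0,0,  -0.1,1,-0.1,0,0,0,0,  -0.05,1,-0.15,0,0,0,0,  -0.1,0.95,-0.1,0,0,0,0,  -0.05,1,-0.15,0,0,0,0,  -0.1,0.95,-0.1,0,0,0,0,  0,0,0.6,0,0,0,0
0,0,0.55,0,0,0,0,  0,0,0.6,0,0,0,0,  0,0,0,0,0,0,0,  0,0,0,0,0,0,0,  0,0,0,0,0,0,0,  0,0,0,0,0,0,0,  0,0,0,0,0,0,0,  0,0,0,0,0,0,0
```

View pics/c7.png

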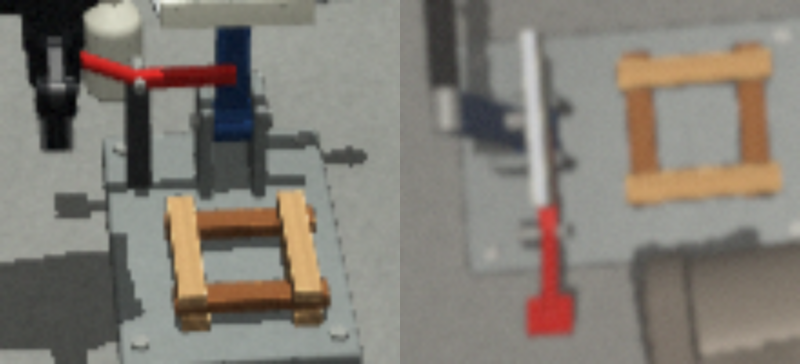

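Both loose slats lie squarely on the stack, at left-crop (190,250) and (300,240), and right-crop (695,68) and (700,185). The catch is still closed and the tool is beside it. Now the catch.

Emit:
jog_arm:
  moves: [-0.1,1,-0.15,0,0,0,0,-0.05,1,-0.15,0,0,0,0,-0.1,1,-0.1,0,0,0,0,-0.05,1,-0.15,0,0,0,0,-0.1,0.95,-0.1,0,0,0,0,-0.05,1,-0.15,0,0,0,0,-0.1,0.95,-0.1,0,0,0,0,0,0,0,0,0,0,0]

```text
t: 26.58
eef_pos: [0.4373, 0.1926, 0.1648]
tool_rot: [0.0, -0.043, 0.999, 0.001]
contact_force: [0.4, 0.9, 1.1]
gripper_width: -0.001
grasp_force: 0.0
```

```bash
python3 -c "
from h import *
S=read_camera('side');st()
for z in(.19,.2,.21): print(proj(S,[[.436,.188,z]]))
for z in(.175,.185): print('prev tip expect (285.7,225.7):',proj(S,[[.4367,.0493,z]]))
plan([((436,188,123),94.7,0,.5),((436,188,66),94.7,0,.3)])"
```

```text
26.63 [437.1 190.3 164.5] y [-0.084  0.996 -0.   ] z [-0.001 -0.    -1.   ] F [-0.2 -1.1 -0.1] w -0.0 g 0.0 q [-0.8   0.18  0.29  2.06 -0.07  0.9   1.18]
[[287.76047203 189.19235938]]
[[287.65922262 185.99279199]]
[[287.55716396 182.7676516 ]]
prev tip expect (285.7,225.7): [[285.98102312 227.46185424]]
prev tip expect (285.7,225.7): [[285.86566316 224.2169385 ]]
from [437.1 190.3 164.5] [-0.084  0.996 -0.   ] [-0.001 -0.    -1.   ]
to [436.2 188.2  66.5] 16
0,0,0.4,0,0,0,0,  0,-0.05,0.4,0,0,0,0,  0,0,0.4,0,0,0,0,  0.05,-0.05,0.45,0,0,0,0,  0,0,0.4,0,0,0.05,0,  0,0,0.3,0,0,0,0,  0,0,0.3,0,0,0,0,  0,0,0.3,0,0,0,0
0,0,0.3,0,0,0,0,  0,0,0.3,0,0,0,0,  0,0,0.25,0,0,0,0,  0,0,0.3,0,0,0,0,  0,0,0.25,0,0,0,0,  0,0,0.3,0,0,0,0,  0,0,0.25,0,0,0,0,  0,0,0,0,0,0,0
```

Emit:
jog_arm:
  moves: [0,0,0.4,0,0,0,0,0,-0.05,0.4,0,0,0,0,0,0,0.4,0,0,0,0,0.05,-0.05,0.4,0,0,0,0,0,0,0.4,0,0,0,0,0,0,0.3,0,0,0,0,0,0,0.3,0,0,0,0,0,0,0.3,0,0,0,0]

```text
t: 27.3
eef_pos: [0.4354, 0.1858, 0.1057]
tool_rot: [-0.001, -0.041, 0.999, -0.001]
contact_force: [-0.6, 0.1, 2.2]
gripper_width: -0.0
grasp_force: 1.0
```

Emit:
jog_arm:
  moves: [0,0,0.3,0,0,0,0,0,0,0.3,0,0,0,0,0,0,0.25,0,0,0,0,0,0,0.25,0,0,0,0,0,0,0.25,0,0,0,0,0,0,0.2,0,0,0,0,0,0,0,0,0,0,0,0,0,0,0,0,0,0]

```text
t: 27.97
eef_pos: [0.4367, 0.1864, 0.076]
tool_rot: [0.0, -0.041, 0.999, 0.0]
contact_force: [-2.2, -0.4, 9.0]
gripper_width: -0.0
grasp_force: 4.6
```

```bash
python3 -c "
from h import *
st()"
```

```text
27.97 [436.7 186.4  76. ] y [-0.083  0.997  0.   ] z [ 0.  0. -1.] F [-2.2 -0.4  9. ] w -0.0 g 4.6 q [-0.76  0.32  0.26  2.14 -0.13  0.69  1.25]
```

Emit:
jog_arm:
  moves: [0,0,0.1,0,0,0,0,0,0,0.1,0,0,0,0,0,0,0,0,0,0,0,0,0,0,0,0,0,0,0,0,0,0,0,0,0,0,0,0,0,0,0,0,0,0,0,0,0,0,0,0,0,0,0,0,0,0]

```text
t: 28.63
eef_pos: [0.4372, 0.1866, 0.0745]
tool_rot: [0.0, -0.041, 0.999, 0.001]
contact_force: [-10.7, -5.8, 40.8]
gripper_width: 0.002
grasp_force: 20.9
```

```bash
python3 -c "
from h import *
st();T=read_camera('top');S=read_camera('side')
for q in blobs(T,(0,0,0),(180,255,50),60,(208,175,235,232)): print('T',cv2.boundingRect(q),rect(T,q,.299))
for q in blobs(S,(0,0,0),(180,255,60),40,(342,130,385,155)): print('S',cv2.boundingRect(q),rect(S,q,.299))
for q in blobs(S,(0,150,80),(8,255,255),30,(270,150,345,240)): print('red',cv2.boundingRect(q))
print(proj(S,[[.6147,.2339,.299]]),proj(T,[[.6147,.2339,.299]]))
plan([((436,188,140),94.7,0),((450,188,280),94.7,.5),((614.7,233.9,310),94.7,.75),((614.7,233.9,290),94.7,.75,.5)])"
```

```text
28.63 [437.2 186.6  74.5] y [-0.082  0.997  0.002] z [ 0.001  0.002 -1.   ] F [-10.7  -5.8  40.8] w 0.0 g 20.9 q [-0.76  0.32  0.26  2.15 -0.13  0.69  1.25]
S (342, 139, 35, 9) (array([616.7, 237.2]), array([38.8, 87.6]), np.float32(0.7))
red (293, 194, 27, 21)
[[358.27640229 143.6343309 ]] [[221.65775938 208.34352641]]
from [437.2 186.6  74.6] [-0.082  0.997  0.002] [ 0.001  0.002 -1.   ]
to [614.7 233.5 289.6] 24
0,0,-0.8,0,0,0,0,  0,0.05,-0.8,0,0,0,0,  0,0,-0.85,0,0,0,0,  0.05,0.05,-0.8,0.05,0,0,0,  -0.1,0,-0.9,0,0,0,0.5,  -0.1,0,-0.85,0,0,0,0.5,  -0.1,0,-0.9,0,0,0,0.5,  -0.1,0,-0.85,0,0,0,0.5
-0.1,0,-0.9,0,0,0,0.5,  -0.05,-0.05,-0.85,0,0,0,0.5,  -0.1,0,-0.9,0,0,0,0.5,  -0.05,-0.05,-0.85,0,0,0,0.5,  -0.95,0.2,-0.15,0,0,0,0.75,  -0.95,0.2,-0.15,0,0,0,0.75,  -0.95,0.15,-0.15,0,0,0,0.75,  -0.95,0.2,-0.2,0,0,0,0.75
-0.9,0.15,-0.15,0,0,0,0.75,  -0.95,0.2,-0.2,0,0,0,0.75,  -0.9,0.15,-0.15,0,0,0,0.75,  -0.95,0.2,-0.2,0,0,0,0.75,  -0.9,0.15,-0.15,0,0,0,0.75,  0,0,0.5,0,0,0,0.75,  0,0,0.5,0,0,0,0.75,  0,0,0,0,0,0,0.75
```

The catch is at its stop (40 N, so enough). Lifting off and going over the handle; the side view confirms its line at v≈143.5, against 143.6 predicted.

Emit:
jog_arm:
  moves: [0,0,-0.8,0,0,0,0,0,0,-0.8,0,0,0,0,0,0,-0.9,0,0,0,0,0,0,-0.9,0,0,0,0,-0.1,0,-0.9,0,0,0,0.5,-0.1,0,-0.9,0,0,0,0.5,-0.1,0,-0.9,0,0,0,0.5,-0.1,0,-0.9,0,0,0,0.5]

```text
t: 29.4
eef_pos: [0.444, 0.1869, 0.212]
tool_rot: [-0.001, -0.042, 0.999, -0.0]
contact_force: [0.3, -0.1, 0.0]
gripper_width: 0.503
grasp_force: 0.0
```

Emit:
jog_arm:
  moves: [-0.1,0,-1,0,0,0,0.5,-0.1,0,-1,0,0,0,0.5,-0.1,0,-1,0,0,0,0.5,-0.1,0,-1,0,0,0,0.5,-0.2,0,-1,0,0,0,0.6,-0.9,0.2,-0.2,0,0,0,0.6,-0.9,0.2,0,0,0,0,0.6,-0.9,0.2,0,0,0,0,0.6]

```text
t: 30.07
eef_pos: [0.5098, 0.2049, 0.3157]
tool_rot: [0.0, -0.042, 0.999, 0.0]
contact_force: [0.0, 1.4, 0.3]
gripper_width: 0.603
grasp_force: 0.0
```

```bash
python3 -c "
from h import *
T=read_camera('top');S=read_camera('side');st()
for q in blobs(S,(0,150,80),(8,255,255),10,(270,120,345,240)): print('red',cv2.boundingRect(q))
plan([((614.7,234,315),94.7,.6),((614.7,234,275),94.7,.6,.5)])"
```

```text
30.17 [510.6 205.1 314.5] y [-0.083  0.997 -0.001] z [-0.001 -0.001 -1.   ] F [-0.5  0.1  0.2] w 0.6 g 0.0 q [-0.78  0.18  0.33  1.71 -0.06  1.26  1.22]
red (283, 194, 37, 27)
from [510.6 205.1 314.5] [-0.083  0.997 -0.001] [-0.001 -0.001 -1.   ]
to [614.5 233.7 275.4] 16
-0.9,0.15,0,0,0,0,0.6,  -0.9,0.15,0,0,0,0,0.6,  -0.9,0.2,0,0,0,0,0.6,  -0.85,0.15,0,0,0,0,0.6,  -0.9,0.2,0,0,0,0,0.6,  -0.85,0.15,-0.05,0,0,0,0.6,  0,0,0.4,0,0,0,0.6,  0,0,0.4,0,0,0,0.6
0,0,0.4,0,0,0,0.6,  0,0,0.4,0,0,0,0.6,  0,0,0.4,0,0,0,0.6,  0,0,0,0,0,0,0.6,  0,0,0,0,0,0,0.6,  0,0,0,0,0,0,0.6,  0,0,0,0,0,0,0.6,  0,0,0,0,0,0,0.6
```

Emit:
jog_arm:
  moves: [-0.9,0.15,0,0,0,0,0.6,-0.9,0.15,0,0,0,0,0.6,-0.9,0.2,0,0,0,0,0.6,-0.85,0.15,0,0,0,0,0.6,-0.9,0.2,0,0,0,0,0.6,-0.85,0.15,0,0,0,0,0.6,0,0,0.2,0,0,0,0.6,0,0,0.4,0,0,0,0.6]

```text
t: 30.83
eef_pos: [0.613, 0.233, 0.3028]
tool_rot: [-0.0, -0.041, 0.999, -0.0]
contact_force: [-0.1, -0.4, 0.9]
gripper_width: 0.601
grasp_force: 0.0
```

Emit:
jog_arm:
  moves: [0,0,0.5,0,0,0,0.6,0,0,0.5,0,0,0,0.6,0,0,0.5,0,0,0,0.6,0,0,0.5,0,0,0,0.6,0,0,0.5,0,0,0,0.6,0,0,0.4,0,0,0,0.6,0,0,0,0,0,0,0.6,0,0,0,0,0,0,0.6]

```text
t: 31.5
eef_pos: [0.6124, 0.2329, 0.2445]
tool_rot: [-0.001, -0.042, 0.999, -0.001]
contact_force: [-0.7, -0.5, 1.5]
gripper_width: 0.597
grasp_force: 0.0
```

```bash
python3 -c "
from h import *
st();S=read_camera('side')
cv2.imwrite('pics/c8.png',cv2.resize(S['color'][90:230,260:420],None,fx=4,fy=4))"
```

```text
31.5 [612.4 232.9 244.5] y [-0.083  0.997 -0.001] z [-0.002 -0.001 -1.   ] F [-0.7 -0.5  1.5] w 0.6 g 0.0 q [-0.7   0.42  0.34  1.56 -0.15  1.19  1.32]
```

View pics/c8.png

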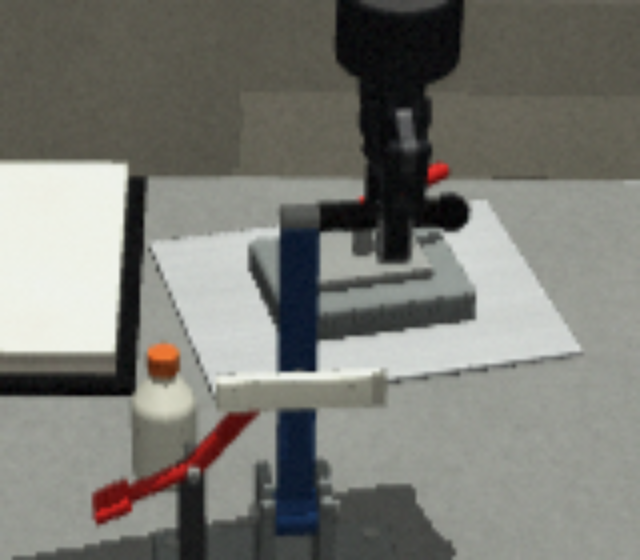

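The fingers straddle the handle at crop (390,215), with the ball to the right and the lever left. The catch paddle is down and its tongue is up. Closing.

Emit:
jog_arm:
  moves: [0,0,0,0,0,0,0,0,0,0,0,0,0,0,0,0,0,0,0,0,0,0,0,0,0,0,0,0,0,0,0,0,0,0,0,0,0,0,0,0,0,0,0,0,0,0,0,0,0,0,0,0,0,0,0,0]
  grip_force: 60

```text
t: 32.22
eef_pos: [0.6131, 0.2336, 0.246]
tool_rot: [0.0, -0.042, 0.999, 0.0]
contact_force: [-1.2, 2.6, 6.1]
gripper_width: 0.186
grasp_force: 58.5
```

```bash
python3 -c "
from h import *
st()
a=np.radians(np.linspace(-5,90,25)); d=np.c_[-220*np.diff(np.sin(a)),-220*np.diff(np.cos(a))]/20
e=np.zeros(2)
for i,r in enumerate(d):
  w=np.round((r+e)/.05)*.05; e+=r-w; print('0,%g,%g,0,0,0,0'%tuple(w.round(2)),end=',  ' if i%8!=7 else '\n')"
```

```text
32.22 [613.1 233.6 246. ] y [-0.083  0.997  0.   ] z [-0.  0. -1.] F [-1.2  2.6  6.1] w 0.19 g 58.5 q [-0.7   0.42  0.34  1.56 -0.15  1.19  1.32]
0,-0.75,-0.05,0,0,0,0,  0,-0.75,0,0,0,0,0,  0,-0.8,0.1,0,0,0,0,  0,-0.75,0.1,0,0,0,0,  0,-0.7,0.15,0,0,0,0,  0,-0.75,0.25,0,0,0,0,  0,-0.7,0.25,0,0,0,0,  0,-0.7,0.35,0,0,0,0
0,-0.65,0.35,0,0,0,0,  0,-0.65,0.4,0,0,0,0,  0,-0.6,0.45,0,0,0,0,  0,-0.6,0.5,0,0,0,0,  0,-0.55,0.55,0,0,0,0,  0,-0.5,0.55,0,0,0,0,  0,-0.45,0.6,0,0,0,0,  0,-0.4,0.65,0,0,0,0
0,-0.4,0.65,0,0,0,0,  0,-0.35,0.7,0,0,0,0,  0,-0.25,0.7,0,0,0,0,  0,-0.25,0.7,0,0,0,0,  0,-0.15,0.75,0,0,0,0,  0,-0.15,0.75,0,0,0,0,  0,-0.1,0.75,0,0,0,0,  0,-0,0.75,0,0,0,0
```

Emit:
jog_arm:
  moves: [0,-0.75,-0.05,0,0,0,0,0,-0.75,0,0,0,0,0,0,-0.8,0.1,0,0,0,0,0,-0.75,0.1,0,0,0,0,0,-0.7,0.15,0,0,0,0,0,-0.75,0.25,0,0,0,0,0,-0.7,0.25,0,0,0,0,0,-0.7,0.35,0,0,0,0]

```text
t: 32.88
eef_pos: [0.6222, 0.1147, 0.2209]
tool_rot: [-0.001, -0.041, 0.999, 0.0]
contact_force: [3.3, 5.9, -5.6]
gripper_width: 0.196
grasp_force: 58.9
```

```bash
python3 -c "
from h import *
st()"
```

```text
32.88 [622.2 114.7 220.9] y [-0.083  0.997  0.   ] z [-0.002  0.    -1.   ] F [ 3.3  5.9 -5.6] w 0.2 g 58.9 q [-0.55  0.4   0.37  1.65 -0.16  1.12  1.51]
```

Following well, with small forces.

Emit:
jog_arm:
  moves: [0,-0.65,0.35,0,0,0,0,0,-0.65,0.4,0,0,0,0,0,-0.6,0.45,0,0,0,0,0,-0.6,0.5,0,0,0,0,0,-0.55,0.55,0,0,0,0,0,-0.5,0.55,0,0,0,0,0,-0.45,0.6,0,0,0,0,0,-0.4,0.65,0,0,0,0]

```text
t: 33.55
eef_pos: [0.6289, 0.0298, 0.1397]
tool_rot: [-0.001, -0.042, 0.999, 0.001]
contact_force: [2.0, 9.3, -2.6]
gripper_width: 0.19
grasp_force: 59.2
```

```bash
python3 -c "
from h import *
st()"
```

```text
33.55 [628.9  29.8 139.7] y [-0.084  0.996  0.003] z [-0.003  0.003 -1.   ] F [ 2.   9.3 -2.6] w 0.19 g 59.2 q [-0.41  0.48  0.36  1.74 -0.2   0.97  1.68]
```

Emit:
jog_arm:
  moves: [0,-0.4,0.65,0,0,0,0,0,-0.35,0.7,0,0,0,0,0,-0.25,0.7,0,0,0,0,0,-0.25,0.7,0,0,0,0,0,-0.15,0.75,0,0,0,0,0,-0.15,0.75,0,0,0,0,0,-0.1,0.75,0,0,0,0,0,0,0.6,0,0,0,0]

```text
t: 34.22
eef_pos: [0.6315, -0.0014, 0.0284]
tool_rot: [-0.002, -0.043, 0.999, 0.002]
contact_force: [-2.5, 11.4, 9.6]
gripper_width: 0.19
grasp_force: 60.6
```

Emit:
jog_arm:
  moves: [0,0,0,0,0,0,0,0,0,0,0,0,0,0,0,0,0,0,0,0,0,0,0,0,0,0,0,0,0,0,0,0,0,0,0,0,0,0,0,0,0,0,0,0,0,0,0,0,0,0,0,0,0,0,0,0]

```text
t: 34.88
eef_pos: [0.6315, -0.0013, 0.0296]
tool_rot: [-0.001, -0.043, 0.999, 0.002]
contact_force: [-2.5, 12.0, 7.3]
gripper_width: 0.192
grasp_force: 60.5
```

```bash
python3 -c "
from h import *
st()"
```

```text
34.88 [631.5  -1.3  29.6] y [-0.085  0.996  0.005] z [-0.003  0.004 -1.   ] F [-2.5 12.   7.3] w 0.19 g 60.5 q [-0.32  0.62  0.31  1.8  -0.26  0.77  1.79]
```

Emit:
jog_arm:
  moves: [0,0.05,0.05,0,0,0,0,0,0,0.05,0,0,0,0,0,0,0,0,0,0,0,0,0,0,0,0,0,0,0,0,0,0,0,0,0,0,0,0,0,0,0,0,0,0,0,0,0,0,0,0,0,0,0,0,0,0]

```text
t: 35.55
eef_pos: [0.6315, -0.0014, 0.0279]
tool_rot: [-0.001, -0.042, 0.999, 0.002]
contact_force: [-2.5, 10.5, 9.0]
gripper_width: 0.19
grasp_force: 60.6
```

```bash
python3 -c "
from h import *
st()"
```

```text
35.55 [631.5  -1.4  27.9] y [-0.085  0.996  0.004] z [-0.003  0.003 -1.   ] F [-2.5 10.5  9. ] w 0.19 g 60.6 q [-0.32  0.62  0.31  1.8  -0.26  0.76  1.79]
```

Emit:
jog_arm:
  moves: [0,0.05,0.05,0,0,0,0,0,0,0.05,0,0,0,0,0,0,0.05,0,0,0,0,0,0,0,0,0,0,0,0,0,0,0,0,0,0,0,0,0,0,0,0,0,0,0,0,0,0,0,0,0,0,0,0,0,0,0]

```text
t: 36.22
eef_pos: [0.6316, -0.0014, 0.0263]
tool_rot: [-0.001, -0.042, 0.999, 0.002]
contact_force: [-6.5, 9.1, 20.3]
gripper_width: 0.19
grasp_force: 61.9
```

```bash
python3 -c "
from h import *
st()"
```

```text
36.22 [631.6  -1.4  26.3] y [-0.084  0.996  0.003] z [-0.002  0.003 -1.   ] F [-6.5  9.1 20.3] w 0.19 g 61.9 q [-0.32  0.62  0.31  1.8  -0.27  0.76  1.79]
```

The force jumped to 20 N at the predicted height, so the lever is at its stop. Handing in.

```bash
python3 -c "
from h import *
print(hand_in()); st()"
```

```text
the job is handed in; nothing more can be done
None
the job is handed in; nothing more can be done
```

I handed the job in at about 36 s with both slats laid on the stack, the catch pushed down to its stop and the lever held at its stop with about 20 N; I got no verdict back, and I couldn't view the slats again after clamping.

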